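# Go / no-go check of a tube rotator's shaft bushing

### The job

Check the bore of the bearing block with the double-ended plug gauge: slide its long thin go end in until the flange sits fully home against the bushing and keep it pressed there with about 8 N for a second, then draw it out. Next press the short thick no-go end squarely and centrally on either mouth of the same bore with about 8 N for a second, to show that it does not enter. Lay the gauge back in its cradle, either way round, and let go; the gauge and the block must never bear on each other with more than 25 N, and the other things on the bench stay where they are.

Things in the scene. Friction and masses are not known exactly. Their poses are not given: they have to be found in the camera images.
- gauge_center (a point): Centre of the loose double-ended plug gauge (0.15 to 0.31 kg), 120 mm long, lying level in the cradle, axis 45 mm above the bench. Local x runs along its axis towards the go end, z up. Handle: bare aluminium square bar 24 x 24 x 72 mm (x -36 to +36), gripped at its middle across the flats (along local y), with a steel flange disc 30 mm across, 4 mm thick, on each end.
- go_shoulder (a point): Centre of the flange face that the go pin stands on, 40 mm from gauge_center along +x, same axes; the go end is home when this face meets the bushing. The steel go pin is 26 mm long (x = +40 to +66 mm of gauge_center): 16 mm in diameter, but for its last 2.5 mm, a 14 mm pilot step that finds the bore first. Square edges.
- nogo_face (a point): Centre of the flat end of the steel no-go pin, 54 mm from gauge_center along -x, same axes. The no-go pin is 21 mm in diameter and 14 mm long (x = -40 to -54 mm of gauge_center).
- bore_center (a point): Middle of the bore of the bearing block: rigid grey block fixed to the bench on packing, 30 mm thick along the bore, 56 mm wide, top 20 mm above the bore's axis, foot 64 (along the bore) x 100 mm. Level through bore, 17 mm in diameter, 30 mm long, sharp-edged, brass ring round each mouth. Its axis is local x, roughly left to right; with the packing it is 61 to 72 mm above the bench. z up.
- mouth_a (a point): Centre of the bore's mouth on the +x face of the block, 15 mm from bore_center. Same axes as bore_center. Either mouth may be used for either end.
- mouth_b (a point): Centre of the bore's mouth on the -x face of the block, 15 mm from bore_center. Same axes as bore_center.
- cradle_seat (a point): Where gauge_center lies when the gauge rests in the cradle, 45 mm above the bench. Fixed black cradle: base 100 x 70 x 8 mm, two uprights 6 mm thick, 29 mm either side along local x, each with a 30 mm wide notch, flared above, floor 33 mm and top 51 mm above the bench. The handle lies along local x in the notches, flanges outside the uprights (4 mm play either way).
- tip_box: Bystander: loose pipette tip box, 85 x 120 x 65 mm, white with a blue top; origin at the centre of its underside.
- beaker: Bystander: loose steel beaker, 76 mm across, 95 mm tall; origin at the centre of its underside.
- reagent: Bystander: loose white plastic bottle with a blue cap, 56 mm across, 95 mm tall; origin at the centre of its underside.
Not all that is in view belongs to the job. What is shaped like the part that bears bore_center but green is not meant.

How it is judged:
By the outcome, as a careful person would: the job done as asked, in the order asked, and still so for the second after the job is handed in, with the robot touching nothing.
It also fails if it takes over 72 s, if anything falls off the work surface, if the arm or the gripper's body presses on something with over 40 N, if the wrist force passes 120 N, or if a joint passes its speed limit or range.

### The arm

A 6-joint arm with a two-finger parallel gripper is mounted at the origin on the work surface. World frame = base frame: x ahead of the robot, y to its left, z up, the work surface at z = 0. Lengths are in mm, angles in rad, forces in N, time in s.
With the tool pointing down it reaches from about 350 to 975 mm from the base axis. Payload 7.1 kg.
Tool frame: the origin (TCP) lies midway between the tips of the shut fingers; the grasp point (between the pads) lies 19 mm behind it (ctrl.hold_point_z is the distance from the TCP to the grasp point, in mm); x points along the fingers, y is the direction in which the jaws open and shut, and the axes are right-handed (so a half turn about x gives the same grasp; the last joint's range is limited). The gripper opens to 88 mm and grips with 3 to 60 N. Pads are 20 mm wide; open, the fingers measure 115 mm over their backs; the gripper's body (75 mm by 178 mm) begins 61 mm behind the grasp point.
Start: joints at [-1.138, 0.423, 1.63, -0, 1.089, -0.019], TCP at [272.88, -562.264, 199.575] pointing down, gripper open.
Joint ranges: [-3, 3], [-0.9, 2.11], [0.09, 2.58], [-1.31, 4.45], [0.11, 2.69], [-2.54, 2.54]. Speed limits (rad/s): [2.39, 2.39, 3.01, 3.14, 3.14, 3.14].

### API

Orientations are given as a rotation vector (axis times angle).
In Python, from workcell import ctrl, get_image, calibration gives the robot as it stands.
- The arm moves only by the tool move_arm, never from a script. Its argument "rows" is a list of rows, each a list of 5 numbers: the shift along the world's x, y, z in mm, then the turn about the world's z in rad, then the closure, from -1 (fully open) to 1 (shut). In form: [[tx, ty, tz, roll, jaw], ...]. A call has 1 to 12 rows; each row is the pose to reach, as a shift and turn from the pose measured when the call began; what a row does not reach only later rows make up. A row lasts 1/8 s, in which the tool goes at most 62.5 mm and 10.7 degrees, less where a joint would pass 70% of its speed; a pose out of reach is approached as far as the arm can. A call with a gripper value outside its range is refused whole. The fingers move at their own pace and stop on an object; the grip force is fixed at half the most. Time passes only in rows, so rows that repeat a pose let the fingers close. It gives the time, the measured TCP pose, the force and the opening at its end, in the units of the state.
- ctrl.get_obs(): the state, without advancing time (a new reading comes with each control period).
- get_image(name): name is "scene" or "top" or "wrist"; returns the picture (420x560x3 uint8, blue, green, red); there is no depth.
- calibration(name): a dict with "fx", "fy", "cx", "cy" (pixels), "D" ([k1, k2, p1, p2, k3] as OpenCV has them; the pictures are not rectified), "view" (4x4, takes a point from world to camera coordinates); the wrist camera has in their place "T_tool_cam" (4x4, takes a point from camera to tool coordinates, whose origin is the TCP and whose axes are the tool frame's). Camera axes: x right, y up, looking along -z (the intrinsics and any distortion apply to the point x, -y, -z); pixel columns grow to the right and rows downward; lengths in mm; the calibration is good to about 2 mm. A picture is of the moment at which its call begins: read the wrist's pose just before it. calibration takes no time and is no camera call.
- ctrl.close_job(): hands the job in, once; it reports no verdict.
The state is a dict: "t": time; "qpos": joint angles; "qvel": joint speeds; "joint_torque": joint torques, N m; "ee_pos": TCP position; "orientation": TCP orientation; "ft_force": force on the tool from outside, world axes, zero at the start; "moment": the same for the moment, N m; "width": finger opening in mm.
Only numpy, scipy, OpenCV 4.12 (cv2) and the standard library are available. Lean on these libraries where they do the work, as an engineer would, in place of code of your own. Each camera call takes 0.05 s, during which the arm holds its last target.

## Working session

There is one attempt and no reset: what is moved stays moved. The work goes in short steps, Python scripts to look and compute and a tool call to move; the robot and the scene stay as the last step left them, time stands still between calls to the robot, and variables do not carry over. Pictures are saved under pics/ and viewed, and the job is handed in when it is done.

Besides the shell and the picture viewer there is one more tool, called in YAML: its name, and indented under it one key for each argument. move_arm: Moves the arm, as the interface text tells. Its arguments: {"type":"object","properties":{"rows":{"type":"array"}},"required":["rows"]}

```bash
ls; mkdir -p pics; python3 - <<'E'
from workcell import ctrl,get_image,calibration
import cv2,numpy as np
np.set_printoptions(precision=4,suppress=True)
for n in ["scene","top","wrist"]:
    c=calibration(n); print(n,{k:np.array(v).round(3).tolist() for k,v in c.items()})
    o=ctrl.get_obs()
    cv2.imwrite(f"pics/a_{n}.png",get_image(n))
print(ctrl.get_obs(), ctrl.hold_point_z)
E
```

```text
pics
scene {'fx': 525.812, 'fy': 525.812, 'cx': 279.287, 'cy': 208.766, 'D': [-0.142, 0.0, 0.0, 0.0, 0.0], 'view': [[0.45, 0.893, -0.012, -235.022], [-0.647, 0.336, 0.684, 277.822], [0.615, -0.301, 0.729, -1303.274], [0.0, 0.0, 0.0, 1.0]]}
top {'fx': 516.168, 'fy': 516.168, 'cx': 274.993, 'cy': 215.007, 'D': [-0.074, 0.0, 0.0, 0.0, 0.0], 'view': [[0.02, -1.0, -0.017, 2.616], [0.988, 0.018, 0.15, -527.505], [-0.15, -0.02, 0.988, -943.443], [0.0, 0.0, 0.0, 1.0]]}
wrist {'fx': 364.345, 'fy': 364.345, 'cx': 282.563, 'cy': 209.235, 'D': [-0.086, 0.0, 0.0, 0.0, 0.0], 'T_tool_cam': [[0.0, 0.295, -0.955, -185.183], [1.0, -0.001, 0.0, 0.225], [-0.001, -0.955, -0.295, -81.6], [0.0, 0.0, 0.0, 1.0]]}
{'t': 0.15, 'qpos': array([-1.138 ,  0.4237,  1.6305, -0.    ,  1.0886, -0.019 ]), 'qvel': array([-0.0002, -0.0007, -0.0019,  0.0008, -0.0006,  0.0001]), 'joint_torque': array([ -0.0004, -54.4983, -27.392 ,   0.0644,   0.0205,  -0.0001]), 'ee_pos': array([ 272.6794, -561.8957,  199.0011]), 'orientation': array([ 1.9708,  0.4541, -1.9714]), 'ft_force': array([ 0.3018,  0.2763, -0.1738]), 'moment': array([-0.0104, -0.0154, -0.0025]), 'width': 88.28265688194115} 18.700000000000003
```

View pics/a_scene.png

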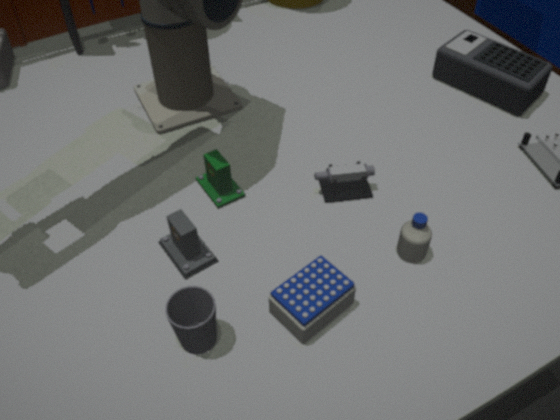

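View pics/a_top.png

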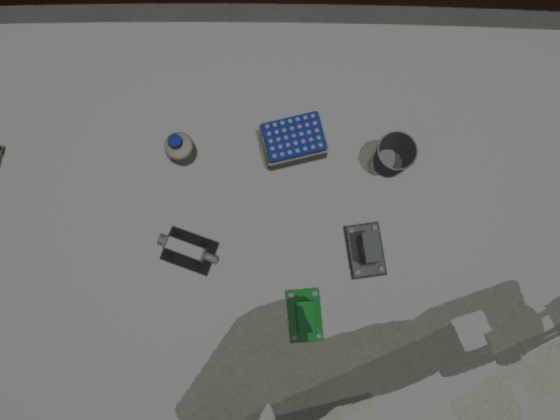

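View pics/a_wrist.png

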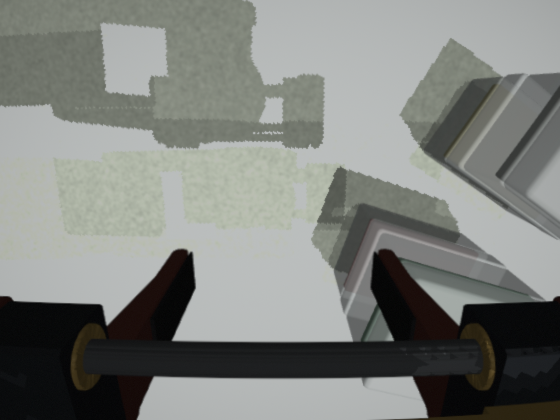

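The scene shows the gauge in its black cradle (scene 345,175; top 188,250), the grey block (scene 183,235; top 367,250) and the green decoy (scene 216,172; top 304,315). Next I'll take close crops.

```bash
cat > h.py <<'E'
import numpy as np,cv2
from workcell import ctrl,get_image,calibration
from scipy.spatial.transform import Rotation as R
np.set_printoptions(precision=3,suppress=True)
def cam(n,o=None):
    c=calibration(n)
    if n=="wrist":
        T=np.eye(4);T[:3,:3]=R.from_rotvec(o["orientation"]).as_matrix();T[:3,3]=o["ee_pos"]
        M=T@np.array(c["T_tool_cam"])
    else: M=np.linalg.inv(np.array(c["view"]))
    K=np.array([[c["fx"],0,c["cx"]],[0,c["fy"],c["cy"]],[0,0,1.]])
    return K,np.array(c["D"],float),M
def ray(C,uv):
    K,D,M=C
    p=cv2.undistortPoints(np.array(uv,float).reshape(-1,1,2),K,D)[:,0]
    d=np.c_[p[:,0],-p[:,1],-np.ones(len(p))]@M[:3,:3].T
    return M[:3,3],d
def onz(C,uv,z):
    o,d=ray(C,uv); return o+d*((z-o[2])/d[:,2:3])
def proj(C,P):
    K,D,M=C
    q=(np.atleast_2d(P)-M[:3,3])@M[:3,:3]
    q=q*[1,-1,-1]
    return cv2.projectPoints(q.reshape(-1,1,3),np.zeros(3),np.zeros(3),K,D)[0][:,0]
def tri(Cs,uvs):
    A=np.zeros((3,3));b=np.zeros(3)
    for C,uv in zip(Cs,uvs):
        o,d=ray(C,[uv]);d=d[0]/np.linalg.norm(d[0]);P=np.eye(3)-np.outer(d,d);A+=P;b+=P@o
    x=np.linalg.solve(A,b)
    return x,[np.linalg.norm((proj(C,x)[0]-uv)) for C,uv in zip(Cs,uvs)]
def snap(n,name):
    o=ctrl.get_obs(); im=get_image(n); cv2.imwrite("pics/"+name,im)
    import pickle; pickle.dump(o,open("pics/"+name+".pkl","wb")); return im,o
E
python3 - <<'E'
import cv2,numpy as np
s=cv2.imread('pics/a_scene.png');t=cv2.imread('pics/a_top.png')
f=lambda im,x,y,w,h:cv2.resize(im[y:y+h,x:x+w],(400,300),interpolation=cv2.INTER_CUBIC)
o=np.vstack([np.hstack([f(s,305,145,80,60),f(s,150,205,80,60)]),np.hstack([f(t,148,220,80,60),f(t,330,220,80,60)])])
cv2.imwrite('pics/crop1.png',o)
E
```

```text
(no output)
```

View pics/crop1.png

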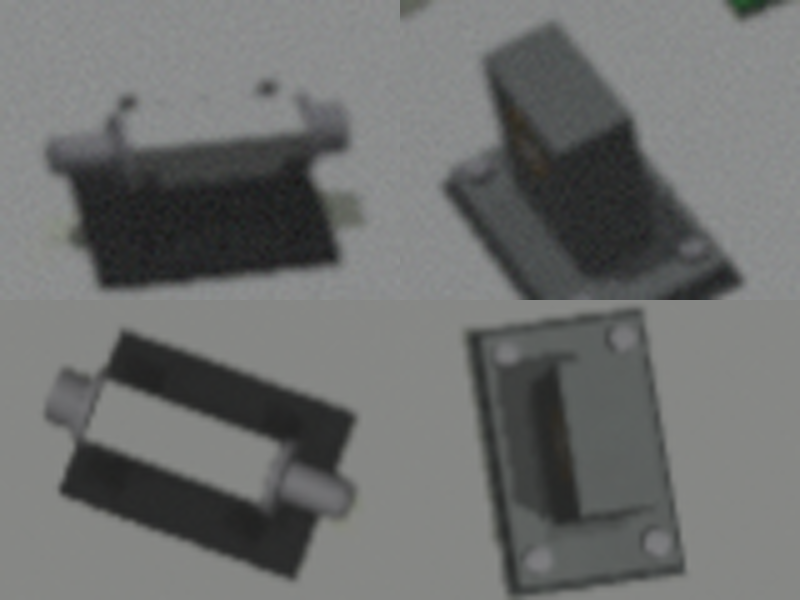

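```bash
python3 - <<'E'
from h import *
T=cam("top");S=cam("scene")
o=ctrl.get_obs();print(R.from_rotvec(o["orientation"]).as_matrix())
# gauge: top crop scale 5, origin (148,220)
c=lambda x,y,ox,oy,:(ox+x/5-.4,oy+y/5-.4)
tp=lambda x,y:c(x,y-300,148,220)
print("handle mid",onz(T,[tp(188,440)],57), "nogo end",onz(T,[tp(55,396)],50),"go end",onz(T,[tp(350,500)],50))
bt=lambda x,y:c(x-400,y-300,330,220)
print("block top corners",onz(T,[bt(560,360),bt(633,352),bt(660,508),bt(578,520)],86))
bs=lambda x,y:c(x-400,y,150,205)
for a,b in [((560,360),(485,62)),((633,352),(555,22)),((660,508),(633,122)),((578,520),(550,152))]:
    print(tri([T,S],[bt(*a),bs(*b)]))
# gauge handle ends
gs=lambda x,y:c(x,y,305,145)
print("go end tip",tri([T,S],[tp(350,497),gs(50,153)]));print("nogo tip",tri([T,S],[tp(52,395),gs(348,122)]))
for n,t,z in [("reag",(176,141),95),("box",(294,137),65),("beak",(397,150),95)]: print(n,onz(T,[t],z))
E
```

```text
[[-0.001  0.437 -0.9  ]
 [ 0.001 -0.9   -0.437]
 [-1.    -0.001  0.   ]]
handle mid [[460.366 178.41   57.   ]] nogo end [[476.543 231.107  50.   ]] go end [[439.734 117.876  50.   ]]
block top corners [[ 492.848 -145.198   86.   ]
 [ 496.217 -171.623   86.   ]
 [ 440.085 -180.896   86.   ]
 [ 435.303 -151.452   86.   ]]
(array([ 483.691, -163.67 ,  114.423]), [np.float64(13.444620405222508), np.float64(14.087476543214903)])
(array([ 489.893, -162.541,  136.511]), [np.float64(0.05064433028236733), np.float64(0.05268545943976358)])
(array([ 452.294, -162.134,   49.36 ]), [np.float64(14.835788989383135), np.float64(15.17652287011462)])
(array([ 438.906, -163.513,   18.248]), [np.float64(0.8034530796291206), np.float64(0.8262352681032342)])
go end tip (array([441.109, 118.49 ,  49.355]), [np.float64(0.2841222796887519), np.float64(0.27022959297058063)])
nogo tip (array([477.744, 234.14 ,  46.895]), [np.float64(0.629036547217339), np.float64(0.5936311816396372)])
reag [[654.319 197.616  95.   ]]
box [[674.227 -20.979  65.   ]]
beak [[ 643.579 -209.868   95.   ]]
```

Crop check: the gauge is silver. Its short thick no-go end points left in the top view (159,239), and its long thin go end points right (218,260). The grey block is the right one: brass is visible on its face at top 370,250, and the other candidate at top 304,315 is green and ruled out. Next I'll look at the block with the wrist camera.

move_arm:
  rows:
    - [60, 140, 0, 0.35, -1]
    - [187, 462, 0, 1.223, -1]
    - [187, 462, 0, 1.223, -1]
    - [187, 462, 0, 1.223, -1]
    - [187, 462, 0, 1.223, -1]
    - [187, 462, 0, 1.223, -1]
    - [187, 462, 0, 1.223, -1]
    - [187, 462, 0, 1.223, -1]
    - [187, 462, 0, 1.223, -1]
    - [187, 462, 0, 1.223, -1]
    - [187, 462, 0, 1.223, -1]
    - [187, 462, 0, 1.223, -1]

```text
t: 1.65
ee_pos: [459.3, -101.1, 198.9]
orientation: [1.133, 1.256, -1.135]
ft_force: [-0.7, 0.1, -0.0]
width: 87.8
```

```bash
python3 - <<'E'
from h import *
im,o=snap("wrist","w1.png");print(o["t"],o["ee_pos"],R.from_rotvec(o["orientation"]).as_matrix(),o["ft_force"])
E
```

```text
1.65 [ 459.305 -101.129  198.947] [[-0.001  0.995  0.101]
 [-0.     0.101 -0.995]
 [-1.    -0.001  0.   ]] [-0.707  0.054 -0.035]
```

View pics/w1.png

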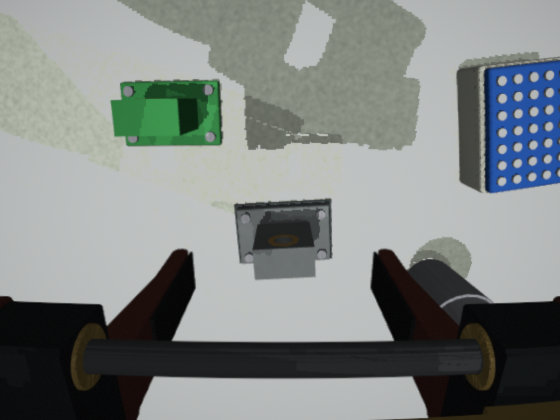

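move_arm:
  rows:
    - [0, 55, -70, 0, -1]
    - [0, 55, -70, 0, -1]
    - [0, 55, -70, 0, -1]

```text
t: 2.08
ee_pos: [458.0, -45.8, 127.8]
orientation: [1.132, 1.26, -1.137]
ft_force: [-0.2, -0.7, -0.4]
width: 87.7
```

```bash
python3 - <<'E'
from h import *
im,o=snap("wrist","w2.png");print(o["t"],o["ee_pos"])
T=cam("top");print("green",onz(T,[(287,290),(320,289),(323,342),(289,343)],18),onz(T,[(297,301),(311,301),(317,341)],86))
a=cv2.imread("pics/w1.png")[190:290,220:350];b=im[150:300,200:370]
f=lambda c:np.clip(cv2.resize(c,None,fx=4,fy=4,interpolation=cv2.INTER_CUBIC).astype(float)*1.6,0,255)
cv2.imwrite("pics/w1c.png",f(a));cv2.imwrite("pics/w2c.png",f(b))
E
```

```text
2.075 [458.012 -45.791 127.757]
green [[386.374 -12.78   18.   ]
 [389.461 -75.683  18.   ]
 [290.297 -82.295  18.   ]
 [287.187 -18.279  18.   ]] [[366.915 -30.414  86.   ]
 [367.389 -55.213  86.   ]
 [297.953 -66.572  86.   ]][ WARN:0@2.614] global loadsave.cpp:1063 imwrite_ Unsupported depth image for selected encoder is fallbacked to CV_8U.
```

View pics/w2.png

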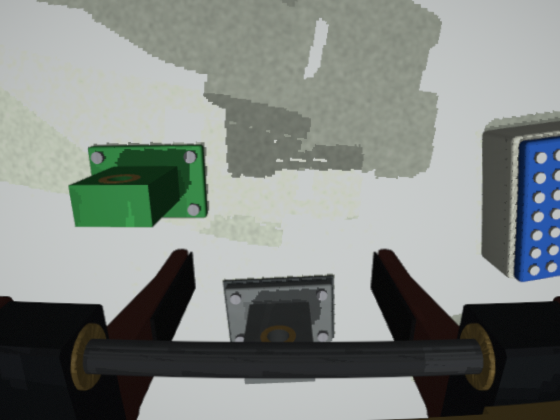

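View pics/w1c.png

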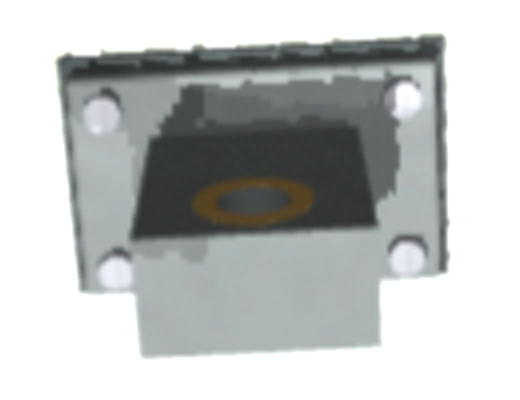

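View pics/w2c.png

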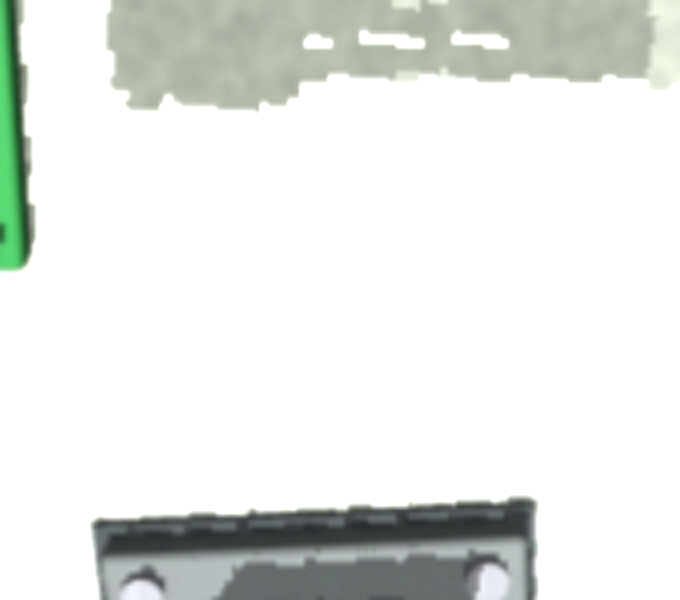

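View w2 moved too far: the mouth, at (278,335), falls behind the gripper bar. I'll take closer views with the mouth clear of it.

move_arm:
  rows:
    - [6, -42, 12, 0, -1]
    - [6, -42, 12, 0, -1]
    - [6, -42, 12, 0, -1]

```text
t: 2.5
ee_pos: [465.4, -89.0, 141.6]
orientation: [1.134, 1.256, -1.136]
ft_force: [-0.5, 0.6, -0.4]
width: 87.7
```

```bash
python3 - <<'E'
from h import *
im,o=snap("wrist","w3.png");print(o["t"],o["ee_pos"])
E
```

```text
2.5 [465.378 -89.024 141.617]
```

move_arm:
  rows:
    - [0, -70, 10, 0, -1]
    - [0, -70, 10, 0, -1]
    - [0, -70, 10, 0, -1]

```text
t: 2.92
ee_pos: [464.8, -158.4, 151.2]
orientation: [1.135, 1.256, -1.137]
ft_force: [-0.6, 1.0, -0.1]
width: 87.7
```

```bash
python3 - <<'E'
from h import *
im,o=snap("wrist","w4.png");print(o["t"],o["ee_pos"])
f=lambda c:np.clip(cv2.resize(c,None,fx=4,fy=4,interpolation=cv2.INTER_CUBIC).astype(float)*1.6,0,255).astype(np.uint8)
cv2.imwrite("pics/w3c.png",f(cv2.imread("pics/w3.png")[200:350,190:380]));cv2.imwrite("pics/w4c.png",f(im[130:280,190:380]))
E
```

```text
2.925 [ 464.755 -158.356  151.223]
```

View pics/w3c.png

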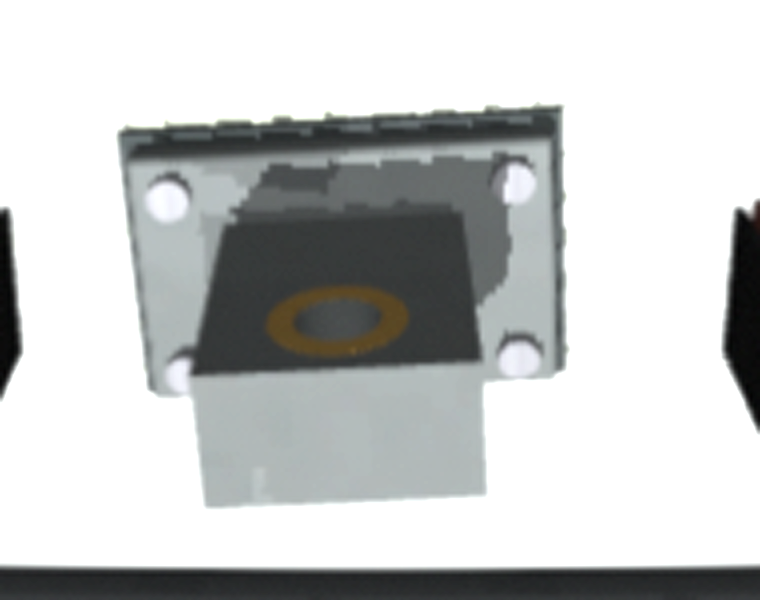

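View pics/w4c.png

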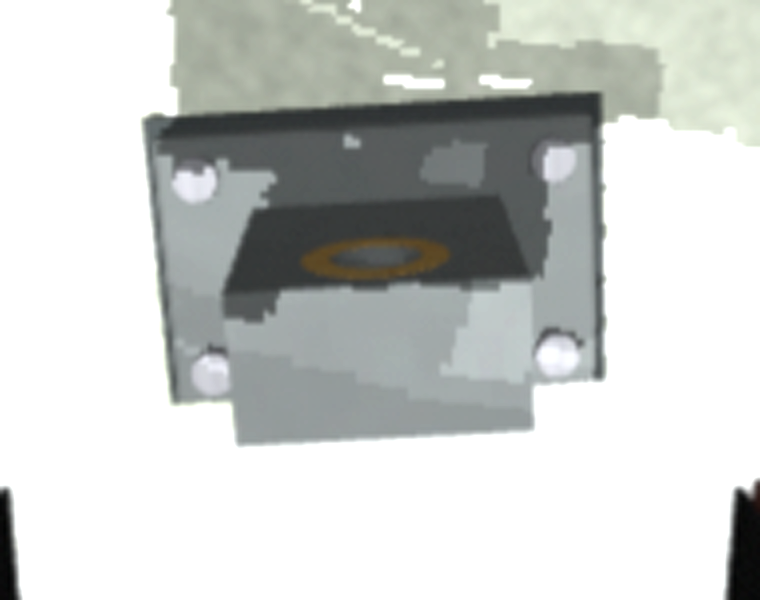

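The mouth ring is at (274,280) in w3 and (284,194) in w4. The block's top corners are sharp in both.

```bash
cat > meas.py <<'E'
from h import *
import pickle
def load(n): return cv2.imread(f"pics/{n}.png"),pickle.load(open(f"pics/{n}.png.pkl","rb"))
def ring(im,box):
    x0,y0,x1,y1=box; c=cv2.resize(im[y0:y1,x0:x1],None,fx=8,fy=8,interpolation=cv2.INTER_CUBIC)
    h=cv2.cvtColor(c,cv2.COLOR_BGR2HSV); m=((h[...,0]>8)&(h[...,0]<25)&(h[...,1]>100)).astype(np.uint8)
    k=cv2.findContours(m,cv2.RETR_EXTERNAL,cv2.CHAIN_APPROX_NONE)[0]; k=max(k,key=cv2.contourArea)
    e=cv2.fitEllipse(k)
    return np.array(e[0])/8+[x0,y0]-0.44,np.array(e[1])/8,e[2]
def sub(im,pts,w=3):
    g=cv2.cvtColor(im,cv2.COLOR_BGR2GRAY)
    p=np.array(pts,np.float32).reshape(-1,1,2)
    return cv2.cornerSubPix(g,p.copy(),(w,w),(-1,-1),(3,50,.01))[:,0]
E
python3 - <<'E'
from meas import *
C={};rg={};cr={}
box={"w1":(255,225,310,260),"w3":(240,260,310,300),"w4":(250,175,320,210)}
g={"w1":[(220+132/4,190+240/4),(220+380/4,190+226/4),(220+380/4,190+344/4),(220+143/4,190+356/4)],
 "w3":[(190+192/4,200+376/4),(190+481/4,200+361/4),(190+487/4,200+494/4),(190+206/4,200+507/4)],
 "w4":[(190+224/4,130+292/4),(190+532/4,130+276/4),(190+533/4,130+429/4),(190+238/4,130+444/4)]}
for n in box:
    im,o=load(n); C[n]=cam("wrist",o); rg[n],ax,an=ring(im,box[n]); cr[n]=sub(im,g[n]); print(n,rg[n],ax,an,(cr[n]-g[n]).round(1).tolist())
ns=list(box)
print("ring",tri([C[n] for n in ns],[rg[n] for n in ns]), tri([C[n] for n in ns[1:]],[rg[n] for n in ns[1:]]))
P=[]
for i in range(4):
    x,e=tri([C[n] for n in ns],[cr[n][i] for n in ns]);P.append(x);print(x,e)
for n in ns:
    q=onz(C[n],cr[n],87);print(n,q[:,:2].tolist())
    print([np.linalg.norm(q[i]-q[(i+1)%4]) for i in range(4)], [np.degrees(np.arctan2(*(q[b]-q[a])[[1,0]])) for a,b in ((0,1),(3,2))],q.mean(0))
E
```

```text
w1 [282.918 239.877] [11.382 30.302] 86.5970230102539 [[0.0, 0.0], [-1.0, -0.4], [0.1, 0.2], [-1.0, 0.3]]
w3 [273.915 279.702] [16.903 35.339] 85.65562438964844 [[0.0, 0.0], [-0.2, -0.6], [-0.3, 0.1], [-0.9, -0.1]]
w4 [283.458 194.031] [ 9.557 36.784] 86.58082580566406 [[-0.6, -1.7], [2.1, -0.7], [-0.0, -0.1], [-0.9, 0.3]]
ring (array([ 464.579, -148.909,   63.586]), [np.float64(0.04753822276046585), np.float64(0.02924026392215385), np.float64(0.03704009052573515)]) (array([ 464.572, -148.927,   63.599]), [np.float64(0.016267977827960516), np.float64(0.016965017748093295)])
[ 438.151 -150.633   88.421] [np.float64(0.6057237541916093), np.float64(0.6196406202414756), np.float64(0.8104704398113759)]
[ 492.583 -143.488   84.536] [np.float64(0.782362741030111), np.float64(1.0081560557060572), np.float64(2.0087969416102522)]
[ 496.854 -173.679   83.499] [np.float64(0.058229357446206415), np.float64(0.03256634715705898), np.float64(0.038456761060939794)]
[ 441.796 -183.133   82.314] [np.float64(0.11476095391459624), np.float64(0.039366664314313266), np.float64(0.10486538511074474)]
w1 [[43
[... 470 characters left out ...]
7], [496.28982571433426, -171.32548958325924], [442.07255528548757, -179.76391475996917]]
[np.float64(53.880884511909926), np.float64(29.767625055544627), np.float64(54.87002307469558), np.float64(28.867673210829437)] [np.float64(9.813396119895222), np.float64(8.846589272014509)] [ 467.058 -161.043   87.   ]
w4 [[437.50860942772687, -150.83398397073591], [493.67398590682654, -142.8929625763367], [496.30721505413663, -172.3783161713391], [442.0052060379825, -181.20056965511208]]
[np.float64(56.72397496495912), np.float64(29.602702112553224), np.float64(55.01400130623505), np.float64(30.69770198568488)] [np.float64(8.047504402124293), np.float64(9.228012233394491)] [ 467.374 -161.826   87.   ]
```

move_arm:
  rows:
    - [-3, 60, 10, -0.1, -1]
    - [-3, 310, 0, -0.415, -1]
    - [-3, 310, 0, -0.415, -1]
    - [-3, 310, 0, -0.415, -1]
    - [-3, 310, 0, -0.415, -1]
    - [-3, 310, 0, -0.415, -1]
    - [-3, 310, 0, -0.415, -1]
    - [-3, 310, 0, -0.415, -1]

```text
t: 3.98
ee_pos: [461.1, 151.4, 150.9]
orientation: [1.436, 1.046, -1.439]
ft_force: [-0.4, 0.0, -0.2]
width: 87.8
```

```bash
python3 - <<'E'
from h import *
im,o=snap("wrist","g1.png");print(o["t"],o["ee_pos"])
E
```

```text
3.975 [461.094 151.445 150.854]
```

move_arm:
  rows:
    - [10, 60, 10, 0, -1]
    - [10, 60, 10, 0, -1]
    - [10, 60, 10, 0, -1]

```text
t: 4.4
ee_pos: [471.0, 209.9, 160.7]
orientation: [1.437, 1.045, -1.441]
ft_force: [0.2, -0.8, 0.7]
width: 87.8
```

```bash
python3 - <<'E'
from h import *
im,o=snap("wrist","g2.png");print(o["t"],o["ee_pos"])
E
```

```text
4.4 [471.022 209.933 160.694]
```

View pics/g1.png

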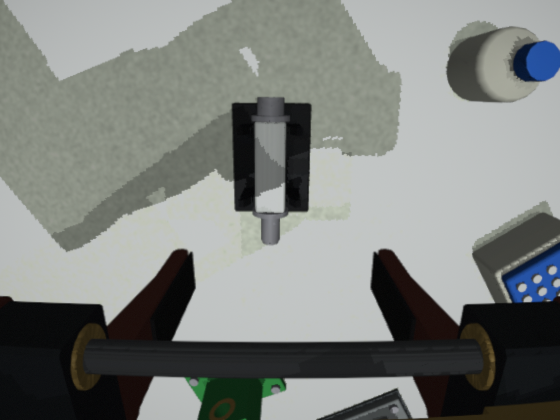

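View pics/g2.png

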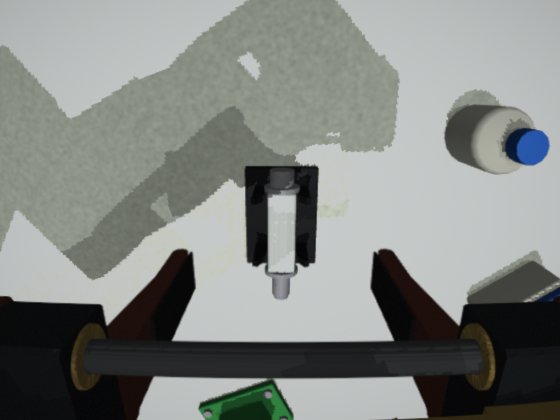

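```bash
python3 - <<'E'
from h import *
f=lambda n,x,y:np.clip(cv2.resize(cv2.imread(f"pics/{n}.png")[y:y+150,x:x+98],None,fx=4,fy=4,interpolation=cv2.INTER_CUBIC).astype(float)*1.3,0,255).astype(np.uint8)
cv2.imwrite("pics/gc.png",np.hstack([f("g1",222,95),f("g2",232,160)]))
E
```

```text
(no output)
```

View pics/gc.png

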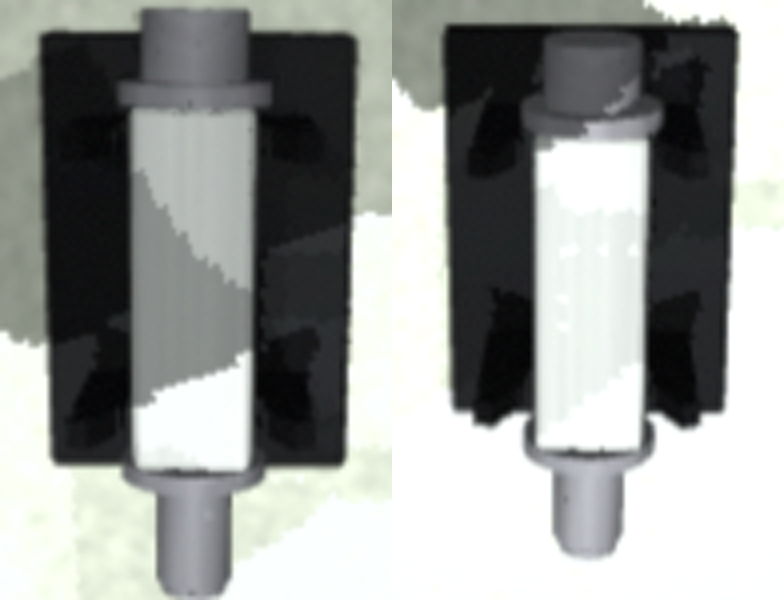

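g1 and g2 show the gauge in the cradle with the no-go end up and the go end down. The handle-top corners are at about (255,122)-(285,212) in g1.

```bash
python3 - <<'E'
from meas import *
i1,o1=load("g1");i2,o2=load("g2");A=cam("wrist",o1);B=cam("wrist",o2)
k=lambda l,x,y:[(x+a/4-.4,y+b/4-.4) for a,b in l]
c1=k([(131,109),(252,107),(135,470),(253,471)],222,95)
c2=k([(145,141),(254,139),(144,448),(253,450)],232,160)
P=[]
for a,b in zip(c1,c2):
    x,e=tri([A,B],[a,b]);P.append(x);print(x,e)
P=np.array(P);print("mean",P.mean(0), "len",np.linalg.norm(P[2:].mean(0)-P[:2].mean(0)),np.linalg.norm(P[0]-P[1]))
for C,c in ((A,c1),(B,c2)):
    q=onz(C,c,57);d=q[2:].mean(0)-q[:2].mean(0);print(q.mean(0),np.degrees(np.arctan2(d[1],d[0])),np.linalg.norm(d))
# cradle base corners z=8
b1=k([(42,35),(356,35),(345,463),(52,463)],222,95)
b2=k([(444-392,28),(735-392,32)],232,160)
q=onz(A,b1,8);print("cradle",q,q.mean(0));d=q[2:].mean(0)-q[:2].mean(0);print(np.degrees(np.arctan2(d[1],d[0])))
print(onz(B,b2,8))
# go tip / nogo tip
print("tips",tri([A,B],[k([(194,597)],222,95)[0],k([(195,556)],232,160)[0]]),tri([A,B],[k([(194,10)],222,95)[0],k([(203,34)],232,160)[0]]))
# bolts block
Q={}
for n,bs in {"w1":[(102,112),(403,98),(405,256),(114,268)],"w4":[(194,182),(554,160),(557,353),(212,372)]}.items():
    im,o=load(n);C=cam("wrist",o);x0,y0=((220,190),(190,130))[n=="w4"]
    g=im.min(2).astype(float);pts=[]
    for a,b in bs:
        u,v=x0+a/4,y0+b/4;r=6
        w=g[int(v)-r:int(v)+r+1,int(u)-r:int(u)+r+1];m=cv2.threshold(w.astype(np.uint8),0,255,cv2.THRESH_OTSU)[1]
        l=cv2.connectedComponentsWithStats(m);j=1+np.argmax(l[2][1:,4]);pts.append(l[3][j]+[int(u)-r,int(v)-r])
    q=onz(C,pts,20);print(n,np.array(pts).round(1).tolist(),q[:,:2].tolist(),[np.degrees(np.arctan2(*(q[b]-q[a])[[1,0]])) for a,b in ((0,1),(3,2))],[np.degrees(np.arctan2(*(q[b]-q[a])[[1,0]]))+90 for a,b in ((0,3),(1,2))],q.mean(0))
E
```

```text
[461.098 218.789  60.48 ] [np.float64(0.20538866421506422), np.float64(0.1878085220518906)]
[482.348 212.172  59.859] [np.float64(0.01445631260034817), np.float64(0.013216491064823725)]
[437.421 150.404  53.607] [np.float64(0.02625376771319846), np.float64(0.024029047109090405)]
[460.447 143.313  55.304] [np.float64(0.13464296483693486), np.float64(0.1231238283202352)]
mean [460.329 181.169  57.313] len 72.53233099457795 22.264429377280443
[460.356 181.469  57.   ] -108.15334315618233 71.29921161501144
[460.476 181.372  57.   ] -108.31126837946934 70.1707669098929
cradle [[442.702 238.071   8.   ]
 [507.765 216.833   8.   ]
 [477.083 124.174   8.   ]
 [411.258 145.471   8.   ]] [459.702 181.137   8.   ]
-108.53885459030845
[[442.677 238.972   8.   ]
 [507.329 216.906   8.   ]]
tips (array([439.302, 119.26 ,  50.862]), [np.float64(0.21660343578386324), np.float64(0.19841346644619964)]) (array([477.417, 232.236,  39.101]), [np.float64(0.6072645380260949), np.float64(0.5592085301678601)])
w1 [[244.7, 220.2], [322.3, 214.2], [321.2, 256.2], [248.4, 259.2]] [[423.84972167286753, -148.2380431037123], [504.5842025653897, -133.1943521645856], [509.9035152860042, -181.1014497293928], [431.0677710142536, -192.91861831214385]] [np.float64(10.555180642385011), np.float64(8.524942046743753)] [np.float64(9.176725679008712), np.float64(6.335822780487561)] [ 467.351 -163.863   20.   ]
w4 [[238.2, 176.2], [330.2, 171.3], [329.1, 219.1], [242.3, 223.3]] [[424.19322513635063, -148.03483783031317], [504.6627331715123, -135.49518109338993], [509.7695287576412, -179.64727534704673], [430.76252296722635, -191.81787537126766]] [np.float64(8.85723177976665), np.float64(8.757267337509408)] [np.float64(8.533123304073456), np.float64(6.597725714565755)] [ 467.347 -163.749   20.   ]
```

```bash
cat > st.py <<'E'
from h import *
def st():
    o=ctrl.get_obs();M=R.from_rotvec(o["orientation"]).as_matrix()
    print("t",round(o["t"],2),"tcp",o["ee_pos"],"yawY",np.degrees(np.arctan2(M[1,1],M[0,1])).round(2),"xaxis",M[:,0],"F",o["ft_force"],"M",o["moment"],"w",round(o["width"],2),"q6",o["qpos"][5].round(2))
    return o
if __name__=="__main__": st()
E
python3 st.py
```

```text
t 4.45 tcp [470.876 209.677 160.593] yawY -18.16 xaxis [-0.004  0.001 -1.   ] F [-0.095  0.598 -0.226] M [-0.046 -0.006  0.011] w 88.07 q6 0.71
```

move_arm:
  rows:
    - [-10.5, -28.3, -50, 0, -1]
    - [-10.5, -28.3, -80, 0, -1]
    - [-10.5, -28.3, -80, 0, -1]
    - [-10.5, -28.3, -80, 0, -1]

```text
t: 4.95
ee_pos: [461.0, 181.0, 81.4]
orientation: [1.438, 1.044, -1.442]
ft_force: [0.3, 1.3, 0.1]
width: 87.9
```

```bash
python3 st.py
```

```text
t 4.95 tcp [461.044 180.991  81.432] yawY -18.22 xaxis [-0.003  0.001 -1.   ] F [0.344 1.295 0.147] M [-0.03  -0.029 -0.006] w 87.91 q6 0.66
```

move_arm:
  rows:
    - [-0.6, 0.4, -30, 0, -1]
    - [-0.6, 0.4, -48, 0, -1]
    - [-0.6, 0.4, -55, 0, -1]
    - [-0.6, 0.4, -55, 0, -1]
    - [-0.6, 0.4, -55, 0, -1]

```text
t: 5.58
ee_pos: [461.3, 181.7, 27.4]
orientation: [1.44, 1.044, -1.44]
ft_force: [0.3, 0.4, 0.1]
width: 87.8
```

```bash
python3 - <<'E'
from st import *
st(); im,o=snap("wrist","g3.png"); st()
E
```

```text
t 5.58 tcp [461.275 181.702  27.43 ] yawY -18.21 xaxis [-0.001  0.001 -1.   ] F [0.3   0.359 0.095] M [-0.013 -0.05  -0.041] w 87.76 q6 0.67
t 5.62 tcp [461.174 181.683  27.324] yawY -18.21 xaxis [-0.001  0.001 -1.   ] F [0.142 0.498 0.031] M [-0.045 -0.075 -0.046] w 87.91 q6 0.67
```

View pics/g3.png

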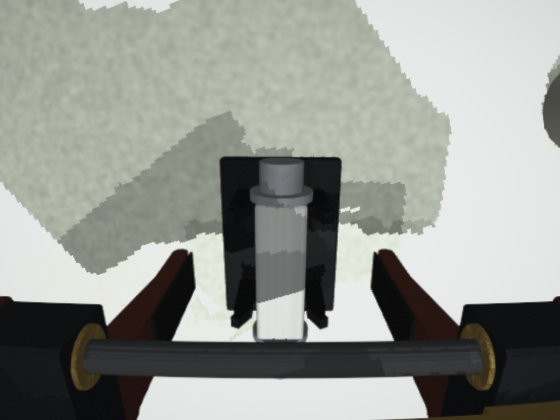

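The handle is centred between the fingers (columns 254-308, fingers at 193 and 372). I'll close.

move_arm:
  rows:
    - [-0.6, 0, -1.0, 0, -1]
    - [-0.6, 0, -1.0, 0, 0.3]
    - [-0.6, 0, -1.0, 0, 1]
    - [-0.6, 0, -1.0, 0, 1]
    - [-0.6, 0, -1.0, 0, 1]
    - [-0.6, 0, -1.0, 0, 1]
    - [-0.6, 0, -1.0, 0, 1]
    - [-0.6, 0, -1.0, 0, 1]

```text
t: 6.62
ee_pos: [460.5, 181.7, 26.3]
orientation: [1.439, 1.044, -1.44]
ft_force: [-0.6, 0.3, 1.0]
width: 23.4
```

```bash
python3 st.py
```

```text
t 6.62 tcp [460.465 181.666  26.304] yawY -18.21 xaxis [-0.001  0.001 -1.   ] F [-0.562  0.309  1.03 ] M [-0.009  0.03  -0.006] w 23.38 q6 0.67
```

move_arm:
  rows:
    - [0, 0, 15, 0, 1]
    - [0, 0, 40, 0, 1]
    - [0, 0, 90, 0, 1]
    - [0, 0, 90, 0, 1]
    - [0, 0, 90, 0, 1]
    - [0, 0, 90, 0, 1]

```text
t: 7.38
ee_pos: [459.4, 181.3, 115.2]
orientation: [1.437, 1.044, -1.443]
ft_force: [0.5, 1.2, -3.5]
width: 23.5
```

```bash
python3 - <<'E'
from st import *
o=st(); im,o=snap("wrist","g4.png"); st()
C=cam("wrist",o)
M=R.from_rotvec(o["orientation"]).as_matrix()
g=lambda p:o["ee_pos"]+M@np.array(p)
for p in [(-30.7,-12,-36),(-30.7,12,-36),(-30.7,-12,10),(-30.7,12,10),(-18.7,-10.5,-54),(-18.7,10.5,-54)]: print(p,proj(C,g(p)))
E
```

```text
t 7.38 tcp [459.352 181.261 115.181] yawY -18.21 xaxis [-0.004  0.    -1.   ] F [ 0.54   1.224 -3.54 ] M [-0.023 -0.069 -0.061] w 23.47 q6 0.67
t 7.42 tcp [459.468 181.283 115.154] yawY -18.21 xaxis [-0.004  0.    -1.   ] F [ 0.51  -0.111 -3.113] M [-0.025 -0.051 -0.014] w 23.68 q6 0.67
(-30.7, -12, -36) [[254.838 204.165]]
(-30.7, 12, -36) [[309.124 204.213]]
(-30.7, -12, 10) [[257.042 295.819]]
(-30.7, 12, 10) [[306.864 295.868]]
(-18.7, -10.5, -54) [[259.203 159.245]]
(-18.7, 10.5, -54) [[304.887 159.283]]
```

View pics/g4.png

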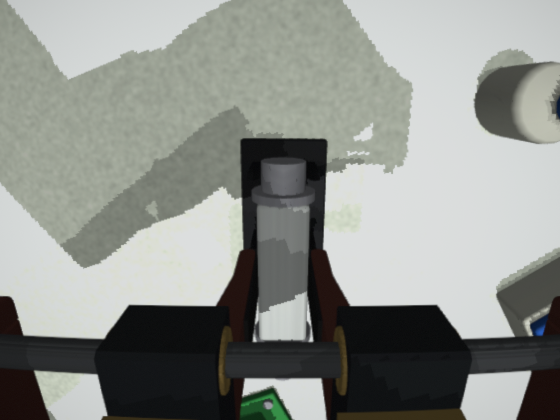

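The gauge is held. I'll compare the handle edge columns with the prediction to see any camera-to-tool bias.

```bash
python3 - <<'E'
from meas import *
im,o=load("g4");C=cam("wrist",o);M=R.from_rotvec(o["orientation"]).as_matrix()
g=cv2.GaussianBlur(cv2.cvtColor(im,cv2.COLOR_BGR2GRAY),(3,3),0).astype(float)
for r in (172,180,212,220,228,236,244):
    row=g[r];d=np.gradient(row)
    l=244+np.argmax(np.abs(d[244:274]));rr=292+np.argmax(np.abs(d[292:322]))
    print(r,l,rr,(l+rr)/2,row[240:265].astype(int).tolist())
cv2.imwrite("pics/g4c.png",cv2.resize(im[150:300,235:330],None,fx=5,fy=4,interpolation=cv2.INTER_CUBIC))
E
```

```text
172 261 305 283.0 [109, 67, 30, 17, 16, 16, 15, 14, 12, 11, 11, 11, 11, 9, 8, 9, 9, 9, 9, 13, 26, 46, 61, 70, 75]
180 261 305 283.0 [105, 66, 30, 17, 15, 15, 15, 14, 14, 14, 14, 14, 13, 12, 12, 13, 14, 14, 15, 17, 28, 45, 58, 64, 70]
212 256 309 282.5 [205, 177, 109, 51, 33, 32, 33, 34, 33, 33, 33, 33, 33, 32, 33, 39, 59, 87, 104, 112, 116, 119, 119, 120, 121]
220 257 309 283.0 [213, 184, 118, 58, 35, 32, 33, 33, 32, 33, 33, 33, 32, 32, 30, 30, 47, 80, 103, 111, 115, 118, 120, 120, 120]
228 257 309 283.0 [211, 189, 133, 71, 39, 32, 31, 31, 31, 32, 32, 32, 31, 30, 26, 25, 42, 76, 101, 110, 115, 118, 120, 120, 121]
236 257 309 283.0 [209, 199, 157, 92, 46, 33, 32, 32, 32, 32, 31, 27, 18, 11, 8, 13, 34, 71, 99, 110, 115, 118, 120, 120, 121]
244 244 308 276.0 [204, 202, 175, 110, 52, 33, 31, 32, 32, 29, 23, 15, 10, 8, 8, 10, 25, 54, 80, 91, 95, 98, 99, 100, 101]
```

View pics/g4c.png

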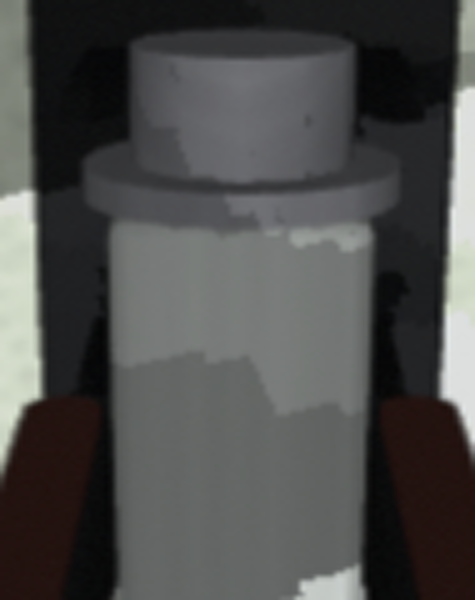

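move_arm:
  rows:
    - [-2, -40, 0, 0.1, 1]
    - [-4, -100, -5, 0.25, 1]
    - [-6, -160, -10, 0.4, 1]
    - [-7, -220, -15, 0.473, 1]
    - [-7.3, -242, -15, 0.473, 1]
    - [-7.3, -242, -15, 0.473, 1]
    - [-7.3, -242, -15, 0.473, 1]
    - [-7.3, -242, -15, 0.473, 1]

```text
t: 8.43
ee_pos: [452.0, -59.7, 99.9]
orientation: [1.09, 1.282, -1.097]
ft_force: [-0.2, -0.4, -3.7]
width: 23.7
```

```bash
python3 st.py
```

```text
t 8.43 tcp [451.978 -59.712  99.879] yawY 8.97 xaxis [-0.004 -0.001 -1.   ] F [-0.159 -0.369 -3.652] M [-0.036 -0.103  0.036] w 23.65 q6 -0.31
```

move_arm:
  rows:
    - [-1.8, 0, -25, 0, 1]
    - [-1.8, 0, -45, 0, 1]
    - [-1.8, 0, -55, 0, 1]
    - [-1.8, 0, -55, 0, 1]
    - [-1.8, 0, -55, 0, 1]

```text
t: 9.05
ee_pos: [450.7, -59.6, 45.4]
orientation: [1.09, 1.281, -1.096]
ft_force: [0.4, -0.1, -2.0]
width: 23.8
```

```bash
python3 - <<'E'
from st import *
st();snap("top","t5.png");snap("scene","s5.png");snap("wrist","w5.png")
f=lambda n,x,y:cv2.resize(cv2.imread(f"pics/{n}.png")[y:y+75,x:x+100],None,fx=4,fy=4,interpolation=cv2.INTER_CUBIC)
cv2.imwrite("pics/c5.png",np.hstack([f("t5",290,205),f("s5",150,190)]))
st()
E
```

```text
t 9.05 tcp [450.731 -59.562  45.404] yawY 8.99 xaxis [-0.003 -0.001 -1.   ] F [ 0.353 -0.092 -2.048] M [-0.01  -0.111 -0.019] w 23.77 q6 -0.31
t 9.2 tcp [450.755 -59.757  45.516] yawY 8.98 xaxis [-0.003 -0.001 -1.   ] F [ 0.287 -0.267 -3.405] M [-0.044 -0.018  0.015] w 23.44 q6 -0.31
```

View pics/c5.png

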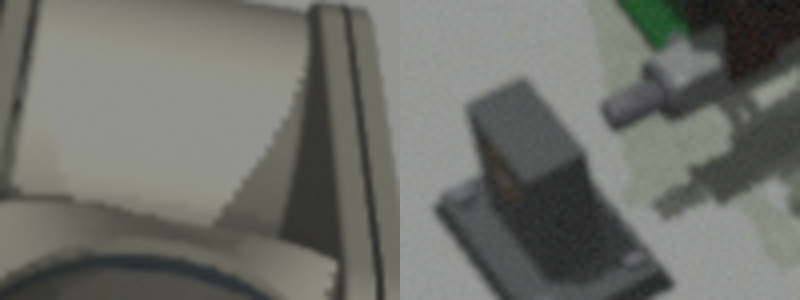

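View pics/w5.png

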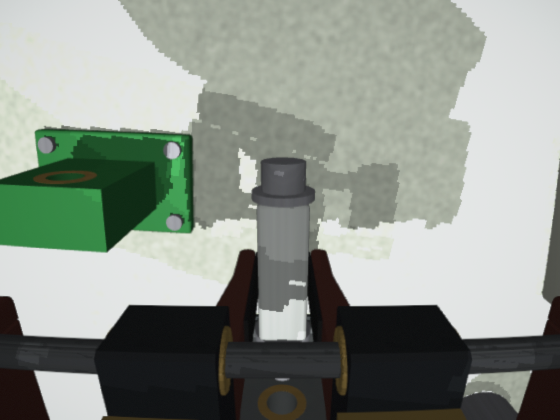

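```bash
python3 - <<'E'
from meas import *
im,o=load("w5")
cv2.imwrite("pics/w5c.png",cv2.resize(np.clip(im[360:420,235:330].astype(float)*2,0,255).astype(np.uint8),None,fx=8,fy=8,interpolation=cv2.INTER_CUBIC))
C=cam("wrist",o);M=R.from_rotvec(o["orientation"]).as_matrix()
print(o["ee_pos"],proj(C,[464.58,-148.9,63.6]),proj(C,o["ee_pos"]+M@[-18.7,0,66]),proj(C,o["ee_pos"]+M@[-18.7-7,0,66]))
E
```

```text
[450.823 -59.721  45.553] [[281.345 402.538]] [[282.008 371.116]] [[281.987 380.055]]
```

View pics/w5c.png

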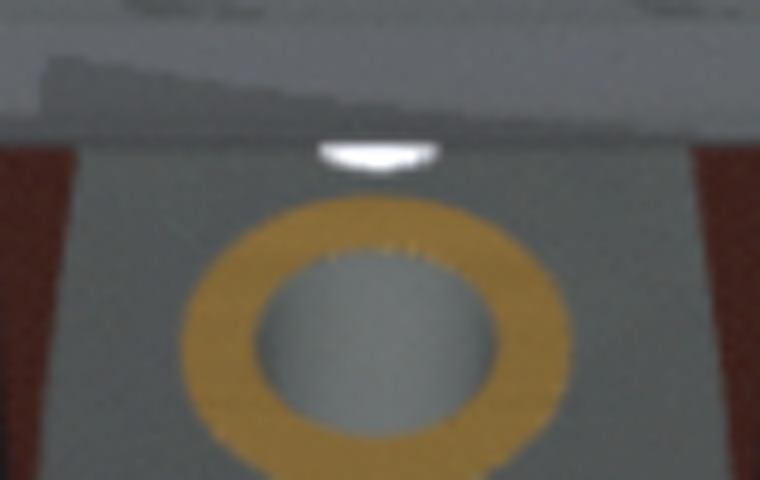

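The wrist view shows the pilot tip at (282,380) and the mouth at (281.6,402). Both match the prediction, so lateral and height errors are about 0.3 mm. I'll advance along the bore axis in guarded steps.

move_arm:
  rows:
    - [1, -8, -0.6, 0, 1]
    - [2.0, -14, -0.6, 0, 1]
    - [2.8, -19.5, -0.6, 0, 1]
    - [2.8, -19.5, -0.6, 0, 1]
    - [2.8, -19.5, -0.6, 0, 1]
    - [2.8, -19.5, -0.6, 0, 1]

```text
t: 9.95
ee_pos: [453.4, -79.1, 44.9]
orientation: [1.091, 1.281, -1.096]
ft_force: [-0.1, -1.2, -3.0]
width: 23.5
```

```bash
python3 st.py
```

```text
t 9.95 tcp [453.415 -79.13   44.868] yawY 8.99 xaxis [-0.003 -0.001 -1.   ] F [-0.141 -1.158 -3.036] M [-0.014 -0.088 -0.036] w 23.54 q6 -0.35
```

move_arm:
  rows:
    - [0.16, -1, 0, 0, 1]
    - [0.31, -2, 0, 0, 1]
    - [0.47, -3, 0, 0, 1]
    - [0.47, -3, 0, 0, 1]

```text
t: 10.45
ee_pos: [454.0, -82.2, 44.9]
orientation: [1.091, 1.281, -1.096]
ft_force: [-0.3, 0.1, -3.0]
width: 23.2
```

move_arm:
  rows:
    - [0.16, -1, 0, 0, 1]
    - [0.31, -2, 0, 0, 1]
    - [0.31, -2, 0, 0, 1]

```text
t: 10.82
ee_pos: [454.3, -84.3, 44.9]
orientation: [1.091, 1.281, -1.096]
ft_force: [0.2, 0.3, -2.7]
width: 23.8
```

move_arm:
  rows:
    - [0.16, -1, 0, 0, 1]
    - [0.31, -2, 0, 0, 1]
    - [0.31, -2, 0, 0, 1]

```text
t: 11.2
ee_pos: [454.6, -86.4, 44.9]
orientation: [1.091, 1.281, -1.096]
ft_force: [0.1, 0.2, -4.2]
width: 23.5
```

move_arm:
  rows:
    - [0.16, -1, 0, 0, 1]
    - [0.31, -2, 0, 0, 1]
    - [0.31, -2, 0, 0, 1]

```text
t: 11.58
ee_pos: [455.0, -88.4, 44.9]
orientation: [1.091, 1.28, -1.096]
ft_force: [-1.2, 0.4, -2.9]
width: 23.5
```

```bash
python3 st.py
```

```text
t 11.57 tcp [454.979 -88.449  44.883] yawY 8.96 xaxis [-0.003 -0.001 -1.   ] F [-1.153  0.358 -2.919] M [ 0.008 -0.04   0.004] w 23.5 q6 -0.37
```

move_arm:
  rows:
    - [0.16, -1, 0, 0, 1]
    - [0.31, -2, 0, 0, 1]
    - [0.47, -3, 0, 0, 1]
    - [0.47, -3, 0, 0, 1]

```text
t: 12.08
ee_pos: [455.5, -91.5, 44.9]
orientation: [1.091, 1.28, -1.096]
ft_force: [-0.1, -0.4, -1.8]
width: 23.9
```

move_arm:
  rows:
    - [0.2, -1.3, 0, 0, 1]
    - [0.4, -2.6, 0, 0, 1]
    - [0.63, -4, 0, 0, 1]
    - [0.63, -4, 0, 0, 1]

```text
t: 12.58
ee_pos: [456.1, -95.7, 44.9]
orientation: [1.091, 1.28, -1.096]
ft_force: [0.1, 0.4, -3.3]
width: 23.9
```

```bash
python3 - <<'E'
from st import *
st();snap("scene","s6.png");snap("wrist","w6.png")
f=lambda n,x,y:cv2.resize(cv2.imread(f"pics/{n}.png")[y:y+75,x:x+100],None,fx=4,fy=4,interpolation=cv2.INTER_CUBIC)
cv2.imwrite("pics/c6.png",np.hstack([f("w6",230,345),f("s6",150,190)]))
E
```

```text
t 12.57 tcp [456.143 -95.661  44.896] yawY 8.94 xaxis [-0.003 -0.001 -1.   ] F [ 0.093  0.443 -3.284] M [ 0.028 -0.08  -0.007] w 23.87 q6 -0.38
```

View pics/c6.png

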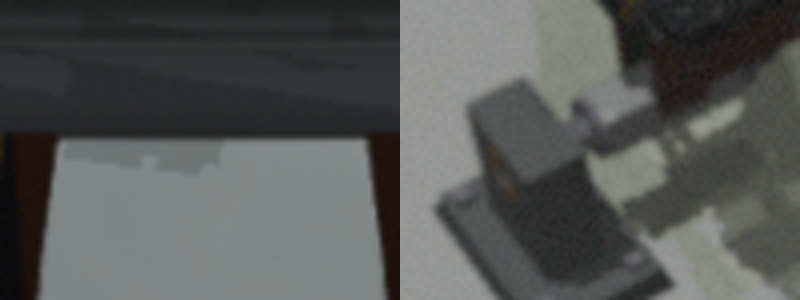

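The scene crop (160-180 px, s6) shows the pin going into the right face, in free sliding. About 13 mm remain to the flange.

move_arm:
  rows:
    - [0.23, -1.5, 0, 0, 1]
    - [0.47, -3, 0, 0, 1]
    - [0.7, -4.5, 0, 0, 1]
    - [0.94, -6, 0, 0, 1]
    - [0.94, -6, 0, 0, 1]

```text
t: 13.3
ee_pos: [457.0, -101.7, 44.9]
orientation: [1.091, 1.28, -1.096]
ft_force: [-0.3, 0.5, -3.1]
width: 23.6
```

move_arm:
  rows:
    - [0.23, -1.5, 0, 0, 1]
    - [0.55, -3.5, 0, 0, 1]
    - [0.55, -3.5, 0, 0, 1]

```text
t: 13.68
ee_pos: [457.7, -105.3, 44.9]
orientation: [1.091, 1.28, -1.096]
ft_force: [0.0, 0.4, -3.4]
width: 23.4
```

```bash
python3 st.py
```

```text
t 13.68 tcp [ 457.714 -105.338   44.911] yawY 8.93 xaxis [-0.003 -0.001 -1.   ] F [ 0.041  0.375 -3.441] M [-0.045 -0.024  0.029] w 23.39 q6 -0.4
```

Remaining distance is about 3.6 mm. I'll use 1 mm steps now.

move_arm:
  rows:
    - [0.16, -1, 0, 0, 1]
    - [0.31, -2, 0, 0, 1]
    - [0.31, -2, 0, 0, 1]

```text
t: 14.05
ee_pos: [458.0, -107.4, 44.9]
orientation: [1.091, 1.28, -1.096]
ft_force: [-0.6, 0.3, -2.7]
width: 23.5
```

move_arm:
  rows:
    - [0.08, -0.5, 0, 0, 1]
    - [0.16, -1, 0, 0, 1]
    - [0.16, -1, 0, 0, 1]

```text
t: 14.42
ee_pos: [458.2, -108.4, 44.9]
orientation: [1.092, 1.28, -1.096]
ft_force: [-0.3, 0.9, -3.6]
width: 23.7
```

move_arm:
  rows:
    - [0.08, -0.5, 0, 0, 1]
    - [0.08, -0.5, 0, 0, 1]

```text
t: 14.68
ee_pos: [458.2, -108.9, 44.9]
orientation: [1.092, 1.28, -1.096]
ft_force: [0.2, 0.4, -2.9]
width: 23.6
```

move_arm:
  rows:
    - [0.06, -0.4, 0, 0, 1]
    - [0.06, -0.4, 0, 0, 1]

```text
t: 14.92
ee_pos: [458.1, -108.9, 44.9]
orientation: [1.092, 1.281, -1.096]
ft_force: [0.9, 3.9, -2.3]
width: 23.7
```

move_arm:
  rows:
    - [0.06, -0.4, 0, 0, 1]
    - [0.06, -0.4, 0, 0, 1]

```text
t: 15.18
ee_pos: [458.1, -109.0, 44.9]
orientation: [1.092, 1.281, -1.096]
ft_force: [-0.5, 6.5, -1.4]
width: 23.6
```

move_arm:
  rows:
    - [0.06, -0.4, 0, 0, 1]
    - [0.06, -0.4, 0, 0, 1]

```text
t: 15.42
ee_pos: [458.1, -108.9, 44.9]
orientation: [1.092, 1.282, -1.096]
ft_force: [0.5, 5.3, -1.6]
width: 23.5
```

Contact at y≈-109 as predicted, with about 14 N per mm of commanded offset. I'll press to 8 N and hold.

move_arm:
  rows:
    - [0.09, -0.57, 0, 0, 1]
    - [0.09, -0.57, 0, 0, 1]
    - [0.09, -0.57, 0, 0, 1]

```text
t: 15.8
ee_pos: [458.1, -108.9, 44.9]
orientation: [1.093, 1.282, -1.096]
ft_force: [0.1, 7.5, -0.6]
width: 23.9
```

```bash
python3 st.py
```

```text
t 15.8 tcp [ 458.086 -108.948   44.927] yawY 8.9 xaxis [-0.004  0.001 -1.   ] F [ 0.142  7.549 -0.646] M [ 1.179 -0.152  0.133] w 23.94 q6 -0.41
```

move_arm:
  rows:
    - [0.1, -0.62, 0, 0, 1]
    - [0.1, -0.62, 0, 0, 1]
    - [0.1, -0.62, 0, 0, 1]
    - [0.1, -0.62, 0, 0, 1]
    - [0.1, -0.62, 0, 0, 1]
    - [0.1, -0.62, 0, 0, 1]

```text
t: 16.55
ee_pos: [458.1, -108.9, 44.9]
orientation: [1.093, 1.283, -1.096]
ft_force: [-0.2, 8.0, -0.8]
width: 23.5
```

move_arm:
  rows:
    - [0.1, -0.62, 0, 0, 1]
    - [0.1, -0.62, 0, 0, 1]
    - [0.1, -0.62, 0, 0, 1]
    - [0.1, -0.62, 0, 0, 1]
    - [0.1, -0.62, 0, 0, 1]
    - [0.1, -0.62, 0, 0, 1]

```text
t: 17.3
ee_pos: [458.0, -108.9, 44.9]
orientation: [1.094, 1.284, -1.096]
ft_force: [-0.3, 7.0, -1.3]
width: 23.6
```

```bash
python3 - <<'E'
from st import *
st();snap("scene","s7.png")
cv2.imwrite("pics/c7.png",cv2.resize(cv2.imread("pics/s7.png")[190:265,150:250],None,fx=6,fy=6,interpolation=cv2.INTER_CUBIC))
E
```

```text
t 17.3 tcp [ 458.036 -108.898   44.932] yawY 8.9 xaxis [-0.004  0.002 -1.   ] F [-0.26   7.048 -1.329] M [ 1.268 -0.169  0.148] w 23.63 q6 -0.42
```

View pics/c7.png

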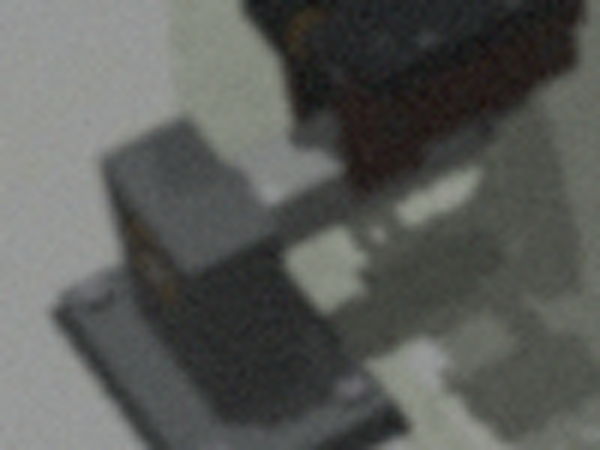

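The flange is flat on the block, with the force between 7 and 8 N. I'll hold another second slightly firmer to be safe.

move_arm:
  rows:
    - [0.11, -0.68, 0, 0, 1]
    - [0.11, -0.68, 0, 0, 1]
    - [0.11, -0.68, 0, 0, 1]
    - [0.11, -0.68, 0, 0, 1]
    - [0.11, -0.68, 0, 0, 1]
    - [0.11, -0.68, 0, 0, 1]
    - [0.11, -0.68, 0, 0, 1]
    - [0.11, -0.68, 0, 0, 1]
    - [0.11, -0.68, 0, 0, 1]
    - [0.11, -0.68, 0, 0, 1]

```text
t: 18.6
ee_pos: [458.0, -108.9, 45.0]
orientation: [1.095, 1.284, -1.096]
ft_force: [0.2, 8.5, -1.0]
width: 23.6
```

```bash
python3 st.py
```

```text
t 18.6 tcp [ 458.044 -108.922   44.972] yawY 8.89 xaxis [-0.005  0.003 -1.   ] F [ 0.179  8.539 -1.017] M [ 1.378 -0.207  0.12 ] w 23.61 q6 -0.42
```

Go check done. Drawing it out along the axis.

move_arm:
  rows:
    - [-0.47, 3, 0, 0, 1]
    - [-1.25, 8, 0, 0, 1]
    - [-2.2, 14, 0, 0, 1]
    - [-3.1, 20, 0, 0, 1]
    - [-4.2, 27, 0, 0, 1]
    - [-5.5, 35, 0, 0, 1]
    - [-7.1, 45, 0, 0, 1]
    - [-7.1, 45, 0, 0, 1]
    - [-7.1, 45, 0, 0, 1]

```text
t: 19.73
ee_pos: [451.1, -63.8, 45.0]
orientation: [1.094, 1.284, -1.095]
ft_force: [-0.4, 0.8, -3.3]
width: 23.3
```

```bash
python3 - <<'E'
from st import *
st();o=snap("wrist","w8.png");st()
E
```

```text
t 19.73 tcp [451.064 -63.843  45.004] yawY 8.92 xaxis [-0.004  0.003 -1.   ] F [-0.401  0.763 -3.256] M [-0.041 -0.048 -0.034] w 23.33 q6 -0.33
t 19.77 tcp [451.073 -63.974  44.991] yawY 8.9 xaxis [-0.004  0.003 -1.   ] F [-0.996  0.512 -2.866] M [-0.068 -0.083  0.036] w 23.84 q6 -0.33
```

View pics/w8.png

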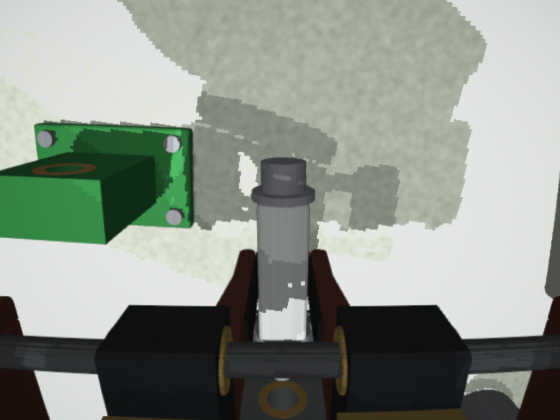

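The gauge is out and unslipped in the jaws: the mouth is at (282,399) and the tip at (282,378). A half turn would exceed joint 6's range, so I'll lift over the block and press the no-go end on the far mouth, along the bore line already proven.

move_arm:
  rows:
    - [-2, 5, 40, 0, 1]
    - [-2, 5, 75, 0, 1]
    - [-2, 5, 75, 0, 1]
    - [5, -50, 75, 0, 1]
    - [15, -105, 75, 0, 1]
    - [23, -155, 75, 0, 1]
    - [29.5, -192, 75, 0, 1]
    - [29.5, -192, 75, 0, 1]
    - [29.5, -192, 75, 0, 1]

```text
t: 20.9
ee_pos: [479.3, -255.3, 118.5]
orientation: [1.095, 1.287, -1.097]
ft_force: [-0.4, 0.2, -3.1]
width: 23.5
```

```bash
python3 st.py
```

```text
t 20.9 tcp [ 479.348 -255.284  118.507] yawY 8.86 xaxis [-0.007  0.005 -1.   ] F [-0.397  0.226 -3.088] M [ 0.018 -0.089 -0.02 ] w 23.5 q6 -0.67
```

move_arm:
  rows:
    - [1.9, 0, -35, 0, 1]
    - [1.9, 0, -60, 0, 1]
    - [1.9, 0, -73.8, 0, 1]
    - [1.9, 0, -73.8, 0, 1]
    - [1.9, 0, -73.8, 0, 1]

```text
t: 21.52
ee_pos: [481.8, -255.3, 45.4]
orientation: [1.095, 1.286, -1.096]
ft_force: [-0.7, 0.8, -3.2]
width: 23.4
```

```bash
python3 - <<'E'
from st import *
st();snap("wrist","w9.png");snap("scene","s9.png")
f=lambda n,x,y:cv2.resize(cv2.imread(f"pics/{n}.png")[y:y+75,x:x+100],None,fx=4,fy=4,interpolation=cv2.INTER_CUBIC)
cv2.imwrite("pics/c9.png",np.hstack([f("w9",230,140),f("s9",120,200)]))
st()
E
```

```text
t 21.52 tcp [ 481.795 -255.313   45.402] yawY 8.88 xaxis [-0.006  0.004 -1.   ] F [-0.717  0.781 -3.157] M [ 0.009 -0.079 -0.042] w 23.4 q6 -0.67
t 21.62 tcp [ 481.966 -255.539   45.668] yawY 8.87 xaxis [-0.005  0.004 -1.   ] F [-0.741 -0.245 -3.344] M [-0.074 -0.113  0.058] w 23.6 q6 -0.67
```

View pics/c9.png

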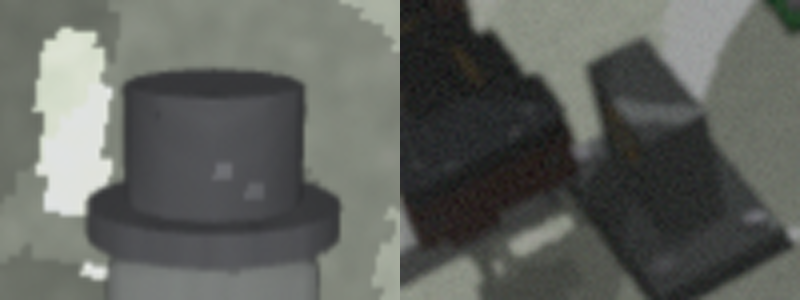

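View pics/w9.png

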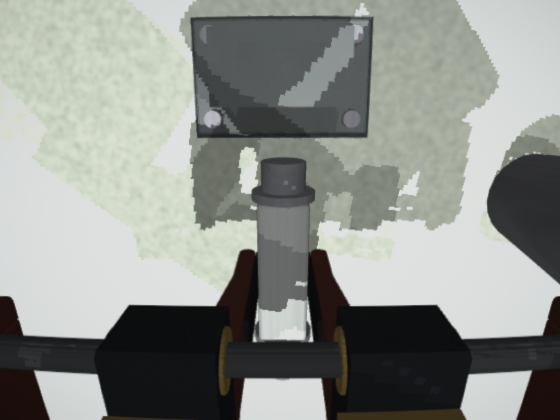

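```bash
python3 - <<'E'
from meas import *
im,o=load("w9")
c=im[10:200,185:375].astype(float);c=np.clip((c-20)*3.5,0,255).astype(np.uint8)
cv2.imwrite("pics/w9c.png",cv2.resize(c,None,fx=3.1,fy=3.1,interpolation=cv2.INTER_CUBIC))
C=cam("wrist",o)
# expected block top corners from bore line
m=np.array([464.4,-148.9,0]);a=np.radians(8.9);u=np.array([np.sin(a),-np.cos(a),0]);v=np.array([np.cos(a),np.sin(a),0])
for s in (0,30):
  for k in (-28,28): print(s,k,proj(C,m+u*s+v*k+[0,0,83.5]))
b=m+15*u
for i,j in ((-32,-50),(-32,50),(32,50),(32,-50)): print("foot",proj(C,b+u*i+v*j+[0,0,18]))
E
```

```text
0 -28 [[205.109  25.373]]
0 28 [[354.151  25.166]]
30 -28 [[208.571 106.537]]
30 28 [[350.876 106.558]]
foot [[188.89   16.462]]
foot [[373.651  16.257]]
foot [[367.508 134.922]]
foot [[195.09 134.78]]
```

View pics/w9c.png

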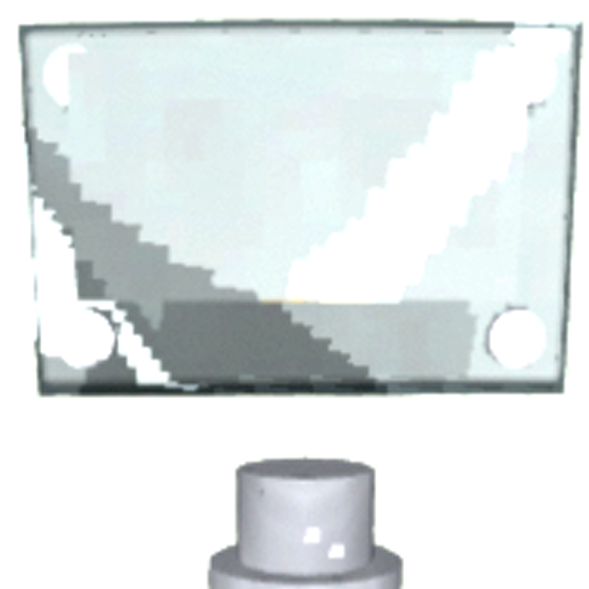

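Foot edges at (198..367, row 136) and the pin centre at 283.7 put the tool about 0.8 mm to the right of the line and 1 mm high. I'll correct that while approaching.

move_arm:
  rows:
    - [-1.7, 5, -1, 0, 1]
    - [-2.5, 10, -1, 0, 1]
    - [-3.2, 14.8, -1, 0, 1]
    - [-3.2, 14.8, -1, 0, 1]
    - [-3.2, 14.8, -1, 0, 1]
    - [-3.2, 14.8, -1, 0, 1]

```text
t: 22.38
ee_pos: [478.9, -240.9, 44.7]
orientation: [1.095, 1.285, -1.096]
ft_force: [-0.4, 0.1, -3.5]
width: 23.8
```

```bash
python3 - <<'E'
from st import *
o=st();p=o["ee_pos"];print("remaining",(-231.4-p[1])/.9877, "lateral",p[0]-(477.45-.1566*(p[1]+231.4)))
im,o=snap("wrist","w10.png");snap("scene","s10.png");st()
c=np.clip((im[60:210,200:365].astype(float)-10)*3,0,255).astype(np.uint8)
cv2.imwrite("pics/c10.png",cv2.resize(c,None,fx=4,fy=4,interpolation=cv2.INTER_CUBIC))
E
```

```text
t 22.38 tcp [ 478.851 -240.887   44.666] yawY 8.86 xaxis [-0.005  0.004 -1.   ] F [-0.395  0.066 -3.453] M [-0.06  -0.088 -0.053] w 23.79 q6 -0.64
remaining 9.605177235000665 lateral -0.08423325228756084
t 22.48 tcp [ 478.779 -240.878   44.637] yawY 8.86 xaxis [-0.005  0.004 -1.   ] F [ 0.244  0.606 -2.532] M [-0.01  -0.058  0.077] w 23.51 q6 -0.64
```

View pics/c10.png

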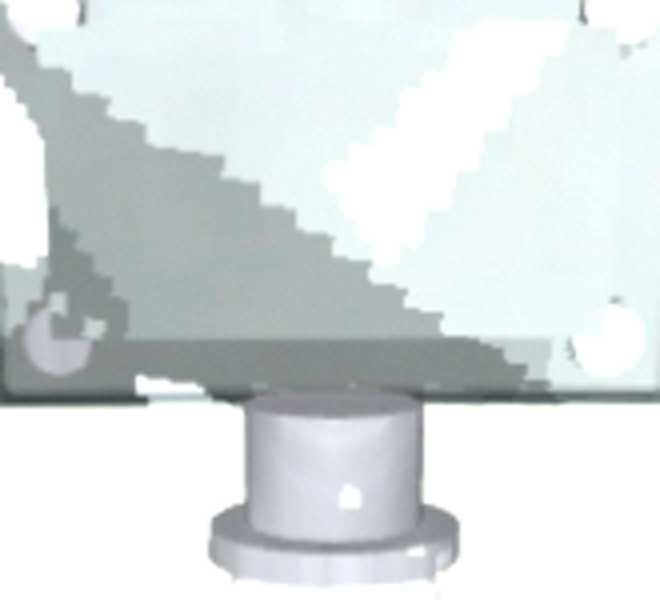

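The pin centre (c10 col 334) lies midway between the bolts (cols 58 and 608, midpoint 333), so lateral alignment is good. Advancing.

move_arm:
  rows:
    - [-0.39, 2.5, 0, 0, 1]
    - [-0.78, 5, 0, 0, 1]
    - [-1.1, 7, 0, 0, 1]
    - [-1.1, 7, 0, 0, 1]

```text
t: 22.98
ee_pos: [477.6, -233.6, 44.6]
orientation: [1.095, 1.285, -1.096]
ft_force: [-0.3, -0.2, -2.7]
width: 23.7
```

move_arm:
  rows:
    - [-0.16, 1, 0, 0, 1]
    - [-0.16, 1, 0, 0, 1]
    - [-0.16, 1, 0, 0, 1]

```text
t: 23.35
ee_pos: [477.5, -232.7, 44.6]
orientation: [1.095, 1.285, -1.096]
ft_force: [-1.0, -0.2, -3.0]
width: 23.9
```

move_arm:
  rows:
    - [-0.08, 0.5, 0, 0, 1]
    - [-0.08, 0.5, 0, 0, 1]

```text
t: 23.6
ee_pos: [477.4, -232.2, 44.6]
orientation: [1.095, 1.285, -1.096]
ft_force: [-0.7, -0.7, -3.4]
width: 23.7
```

move_arm:
  rows:
    - [-0.06, 0.4, 0, 0, 1]
    - [-0.06, 0.4, 0, 0, 1]

```text
t: 23.85
ee_pos: [477.3, -231.8, 44.6]
orientation: [1.095, 1.285, -1.096]
ft_force: [0.2, -0.8, -3.2]
width: 23.5
```

```bash
python3 - <<'E'
from st import *
o=st();p=o["ee_pos"];print("remaining",(-231.4-p[1])/.9877, "lateral",p[0]-(477.45-.1566*(p[1]+231.4)))
E
```

```text
t 23.85 tcp [ 477.333 -231.769   44.645] yawY 8.87 xaxis [-0.005  0.004 -1.   ] F [ 0.23  -0.802 -3.221] M [ 0.03  -0.078  0.01 ] w 23.51 q6 -0.63
remaining 0.37319583020933045 lateral -0.17521190399691022
```

move_arm:
  rows:
    - [-0.03, 0.4, 0, 0, 1]
    - [-0.03, 0.4, 0, 0, 1]

```text
t: 24.1
ee_pos: [477.3, -231.4, 44.7]
orientation: [1.095, 1.285, -1.096]
ft_force: [0.2, -0.4, -3.6]
width: 23.6
```

move_arm:
  rows:
    - [-0.06, 0.4, 0, 0, 1]
    - [-0.06, 0.4, 0, 0, 1]

```text
t: 24.35
ee_pos: [477.4, -231.3, 44.7]
orientation: [1.095, 1.285, -1.096]
ft_force: [-0.7, -1.8, -3.4]
width: 24.0
```

move_arm:
  rows:
    - [-0.06, 0.4, 0, 0, 1]
    - [-0.06, 0.4, 0, 0, 1]

```text
t: 24.6
ee_pos: [477.5, -231.2, 44.8]
orientation: [1.094, 1.284, -1.096]
ft_force: [-0.9, -3.5, -2.4]
width: 23.6
```

move_arm:
  rows:
    - [-0.1, 0.6, 0, 0, 1]
    - [-0.1, 0.6, 0, 0, 1]
    - [-0.1, 0.6, 0, 0, 1]

```text
t: 24.98
ee_pos: [477.5, -231.2, 44.9]
orientation: [1.093, 1.283, -1.096]
ft_force: [-0.8, -6.3, -2.2]
width: 23.8
```

```bash
python3 st.py
```

```text
t 24.98 tcp [ 477.536 -231.183   44.924] yawY 8.92 xaxis [-0.004  0.002 -1.   ] F [-0.842 -6.316 -2.163] M [-1.171  0.022  0.127] w 23.78 q6 -0.63
```

move_arm:
  rows:
    - [-0.15, 0.75, -0.1, 0, 1]
    - [-0.15, 0.75, -0.1, 0, 1]
    - [-0.15, 0.75, -0.1, 0, 1]
    - [-0.15, 0.75, -0.1, 0, 1]
    - [-0.15, 0.75, -0.1, 0, 1]

```text
t: 25.6
ee_pos: [477.6, -231.2, 45.0]
orientation: [1.092, 1.282, -1.096]
ft_force: [-1.7, -5.8, -2.6]
width: 23.7
```

```bash
python3 st.py
```

```text
t 25.6 tcp [ 477.623 -231.201   44.976] yawY 8.94 xaxis [-0.004  0.001 -1.   ] F [-1.702 -5.8   -2.567] M [-1.213  0.1    0.105] w 23.72 q6 -0.63
```

move_arm:
  rows:
    - [-0.2, 0.95, -0.1, 0, 1]
    - [-0.2, 0.95, -0.1, 0, 1]
    - [-0.2, 0.95, -0.1, 0, 1]
    - [-0.2, 0.95, -0.1, 0, 1]

```text
t: 26.1
ee_pos: [477.7, -231.2, 45.1]
orientation: [1.091, 1.281, -1.095]
ft_force: [-0.5, -7.0, -2.8]
width: 23.7
```

```bash
python3 st.py
```

```text
t 26.1 tcp [ 477.69  -231.226   45.069] yawY 8.97 xaxis [-0.003 -0.001 -1.   ] F [-0.497 -7.043 -2.802] M [-1.445  0.132  0.114] w 23.66 q6 -0.63
```

move_arm:
  rows:
    - [-0.3, 1.08, -0.3, 0, 1]
    - [-0.3, 1.08, -0.3, 0, 1]
    - [-0.3, 1.08, -0.3, 0, 1]
    - [-0.3, 1.08, -0.3, 0, 1]

```text
t: 26.6
ee_pos: [477.7, -231.3, 45.0]
orientation: [1.09, 1.279, -1.095]
ft_force: [-1.6, -9.0, -2.4]
width: 23.2
```

```bash
python3 st.py
```

```text
t 26.6 tcp [ 477.749 -231.255   45.045] yawY 9.01 xaxis [-0.002 -0.003 -1.   ] F [-1.61  -8.977 -2.4  ] M [-1.467  0.166  0.149] w 23.23 q6 -0.62
```

move_arm:
  rows:
    - [-0.25, 0.98, -0.2, 0, 1]
    - [-0.25, 0.98, -0.2, 0, 1]
    - [-0.25, 0.98, -0.2, 0, 1]
    - [-0.25, 0.98, -0.2, 0, 1]
    - [-0.25, 0.98, -0.2, 0, 1]
    - [-0.25, 0.98, -0.2, 0, 1]
    - [-0.25, 0.98, -0.2, 0, 1]
    - [-0.25, 0.98, -0.2, 0, 1]
    - [-0.25, 0.98, -0.2, 0, 1]
    - [-0.25, 0.98, -0.2, 0, 1]
    - [-0.25, 0.98, -0.2, 0, 1]

```text
t: 27.98
ee_pos: [477.8, -231.3, 45.1]
orientation: [1.089, 1.278, -1.095]
ft_force: [-1.1, -7.7, -2.3]
width: 23.6
```

```bash
python3 - <<'E'
from st import *
o=st();im,o=snap("wrist","w11.png");snap("scene","s11.png");st()
c=np.clip((im[60:210,200:365].astype(float)-10)*3,0,255).astype(np.uint8)
cv2.imwrite("pics/c11.png",cv2.resize(c,None,fx=4,fy=4,interpolation=cv2.INTER_CUBIC))
E
```

```text
t 27.98 tcp [ 477.78  -231.268   45.088] yawY 9.03 xaxis [-0.001 -0.004 -1.   ] F [-1.094 -7.718 -2.274] M [-1.389  0.163  0.153] w 23.61 q6 -0.62
t 28.07 tcp [ 477.777 -231.282   45.089] yawY 9.03 xaxis [-0.001 -0.004 -1.   ] F [-2.308 -8.217 -1.461] M [-1.467  0.19   0.169] w 23.69 q6 -0.62
```

View pics/c11.png

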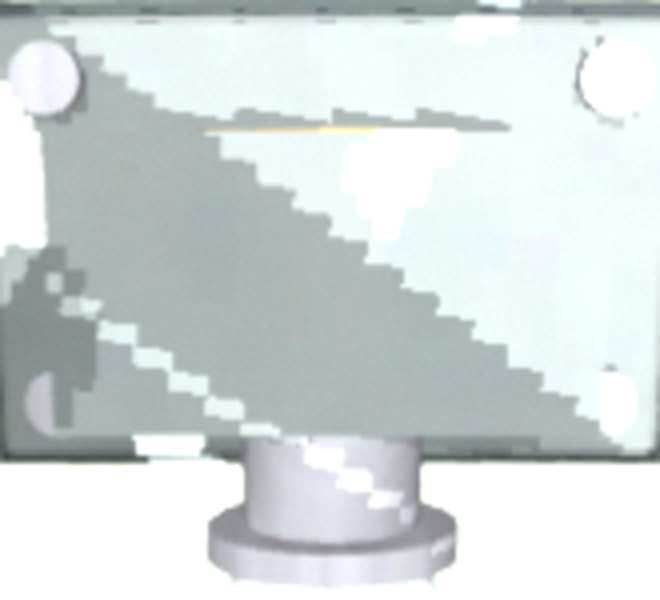

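The no-go end sits square on the far mouth (pin cols 246-420 in c11, ring centre about 330) and did not enter. The force was 7.7 to 9 N for over a second. Backing off and lifting.

move_arm:
  rows:
    - [0.3, -2, 0, 0, 1]
    - [1.5, -10, 0, 0, 1]
    - [3.1, -20, 0, 0, 1]
    - [3.1, -20, 0, 0, 1]
    - [3, -20, 40, 0, 1]
    - [3, -20, 75, 0, 1]
    - [3, -20, 75, 0, 1]
    - [3, -20, 75, 0, 1]

```text
t: 29.08
ee_pos: [480.1, -250.8, 119.1]
orientation: [1.089, 1.279, -1.096]
ft_force: [-0.7, -0.2, -3.1]
width: 23.7
```

```bash
python3 st.py
```

```text
t 29.07 tcp [ 480.08  -250.848  119.132] yawY 9.03 xaxis [-0.002 -0.003 -1.   ] F [-0.738 -0.189 -3.137] M [-0.027  0.02   0.066] w 23.67 q6 -0.66
```

move_arm:
  rows:
    - [-2, 50, 2, 0, 1]
    - [-5, 110, 2, -0.05, 1]
    - [-8, 170, 0, -0.15, 1]
    - [-11, 230, 0, -0.25, 1]
    - [-14, 290, 0, -0.35, 1]
    - [-17, 350, 0, -0.42, 1]
    - [-19, 400, 0, -0.475, 1]
    - [-19.6, 432.5, 0, -0.475, 1]
    - [-19.6, 432.5, 0, -0.475, 1]
    - [-19.6, 432.5, 0, -0.475, 1]
    - [-19.6, 432.5, 0, -0.475, 1]

```text
t: 30.45
ee_pos: [460.0, 180.6, 118.5]
orientation: [1.435, 1.042, -1.445]
ft_force: [-0.2, -0.4, -2.6]
width: 23.4
```

```bash
python3 - <<'E'
from st import *
o=st();im,o=snap("wrist","w12.png");st()
c=np.clip(im[130:330,200:365].astype(float)*1.4,0,255).astype(np.uint8)
cv2.imwrite("pics/c12.png",cv2.resize(c,None,fx=3,fy=3,interpolation=cv2.INTER_CUBIC))
E
```

```text
t 30.45 tcp [460.033 180.564 118.514] yawY -18.25 xaxis [-0.005 -0.002 -1.   ] F [-0.192 -0.407 -2.564] M [-0.019 -0.035  0.027] w 23.36 q6 0.67
t 30.5 tcp [460.256 180.597 118.723] yawY -18.26 xaxis [-0.005 -0.002 -1.   ] F [-0.347  0.973 -3.208] M [-0.038 -0.056 -0.009] w 23.57 q6 0.67
```

View pics/c12.png

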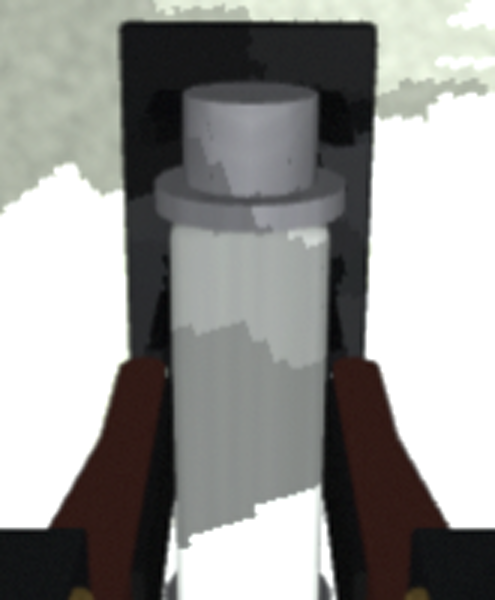

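Cradle and gauge are aligned as at pick-up (pin centre col 250/3, cradle 120-375 → 248/3). Lowering.

move_arm:
  rows:
    - [0.3, 1.1, -30, 0, 1]
    - [0.3, 1.1, -60, 0, 1]
    - [0.3, 1.1, -72, 0, 1]
    - [0.3, 1.1, -72, 0, 1]
    - [0.3, 1.1, -72, 0, 1]

```text
t: 31.12
ee_pos: [461.3, 181.8, 47.6]
orientation: [1.437, 1.042, -1.444]
ft_force: [0.6, -0.6, -2.8]
width: 23.6
```

```bash
python3 st.py
```

```text
t 31.12 tcp [461.325 181.788  47.567] yawY -18.28 xaxis [-0.003 -0.002 -1.   ] F [ 0.594 -0.629 -2.814] M [ 0.022 -0.013 -0.07 ] w 23.62 q6 0.67
```

move_arm:
  rows:
    - [-0.8, -0.1, -6, 0, 1]
    - [-0.8, -0.1, -12, 0, 1]
    - [-0.8, -0.1, -16, 0, 1]
    - [-0.8, -0.1, -16, 0, 1]

```text
t: 31.62
ee_pos: [460.2, 181.6, 31.2]
orientation: [1.436, 1.042, -1.444]
ft_force: [0.2, -0.1, -2.1]
width: 23.7
```

move_arm:
  rows:
    - [0, 0, -2, 0, 1]
    - [0, 0, -4, 0, 1]
    - [0, 0, -4, 0, 1]

```text
t: 32.0
ee_pos: [460.1, 181.6, 27.0]
orientation: [1.436, 1.042, -1.445]
ft_force: [0.2, 0.1, -2.8]
width: 23.4
```

```bash
python3 st.py
```

```text
t 32.0 tcp [460.129 181.567  27.046] yawY -18.28 xaxis [-0.004 -0.002 -1.   ] F [ 0.176  0.054 -2.789] M [ 0.006 -0.031  0.023] w 23.36 q6 0.67
```

move_arm:
  rows:
    - [0.2, 0.1, -0.4, 0, 1]
    - [0.2, 0.1, -0.4, 0, 1]

```text
t: 32.25
ee_pos: [460.4, 181.7, 26.7]
orientation: [1.436, 1.042, -1.444]
ft_force: [0.6, 0.4, -2.9]
width: 23.0
```

move_arm:
  rows:
    - [0, 0, -0.4, 0, 1]
    - [0, 0, -0.4, 0, 1]

```text
t: 32.5
ee_pos: [460.4, 181.7, 26.4]
orientation: [1.436, 1.042, -1.444]
ft_force: [-0.1, -0.1, -0.5]
width: 23.5
```

```bash
python3 st.py
```

```text
t 32.5 tcp [460.396 181.675  26.362] yawY -18.28 xaxis [-0.004 -0.002 -1.   ] F [-0.077 -0.134 -0.527] M [-0.081 -0.071 -0.034] w 23.5 q6 0.67
```

The weight has transferred to the cradle at the original height. Opening and retreating.

move_arm:
  rows:
    - [0, 0, 0, 0, 0.3]
    - [0, 0, 0, 0, -0.2]
    - [0, 0, 0, 0, -1]
    - [0, 0, 0, 0, -1]
    - [0, 0, 0, 0, -1]
    - [0, 0, 0, 0, -1]
    - [0, 0, 0, 0, -1]
    - [0, 0, 0, 0, -1]

```text
t: 33.5
ee_pos: [460.4, 181.7, 26.4]
orientation: [1.436, 1.042, -1.444]
ft_force: [0.1, 0.6, 0.4]
width: 87.9
```

move_arm:
  rows:
    - [0, 0, 20, 0, -1]
    - [0, 0, 60, 0, -1]
    - [0, 0, 120, 0, -1]
    - [0, 0, 130, 0, -1]
    - [10, 30, 134, 0, -1]
    - [10, 30, 134, 0, -1]
    - [10, 30, 134, 0, -1]

```text
t: 34.38
ee_pos: [469.3, 211.0, 159.2]
orientation: [1.434, 1.043, -1.446]
ft_force: [-0.2, -0.7, 0.4]
width: 87.7
```

```bash
python3 - <<'E'
from st import *
o=st();im,o=snap("wrist","w13.png");snap("scene","s13.png");st()
E
```

```text
t 34.38 tcp [469.273 210.963 159.188] yawY -18.25 xaxis [-0.006 -0.003 -1.   ] F [-0.188 -0.684  0.374] M [-0.012 -0.093 -0.005] w 87.67 q6 0.72
t 34.48 tcp [469.456 210.8   159.39 ] yawY -18.29 xaxis [-0.006 -0.003 -1.   ] F [ 0.063  0.499 -0.232] M [-0.004 -0.058  0.013] w 87.44 q6 0.72
```

View pics/w13.png

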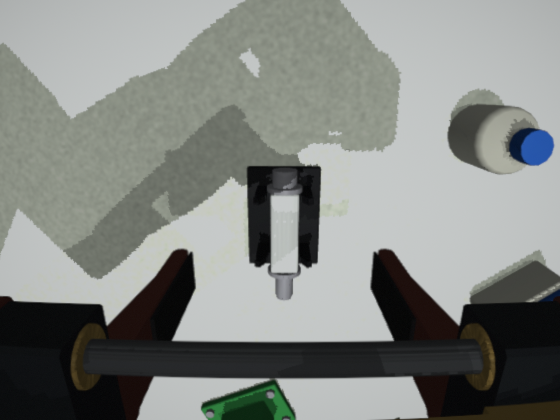

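View pics/s13.png

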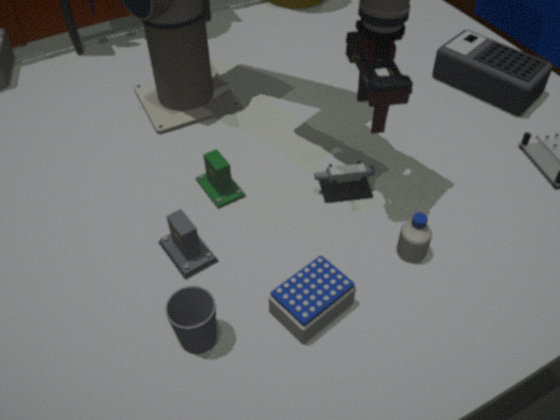

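w13 shows the gauge resting in the cradle, with its handle at cols 270-299, rows 190-272, as before. s13 shows the bystanders where they were: beaker (193,318), tip box (313,295), bottle (414,240). The arm is clear, so I'm handing in.

```bash
python3 -c "
from workcell import ctrl
print(ctrl.close_job())"
```

```text
the job is handed in; nothing more can be done
None
```

The bore check is done and handed in at about 34.5 s. The go end went fully home, the no-go end did not enter, and the gauge is back in its cradle.

- **Go end:** it slid into the +y mouth of the grey block with no measurable resistance. The flange met the bushing within about 0.1 mm of the position I had measured. I held it there at 7–8.5 N for over two seconds, then drew it out.
- **No-go end:** I pressed it on the opposite mouth because a half turn would have exceeded joint 6's range. It stayed out and read 7.7–9 N for about 1.5 s. The contact point crept about 0.3–0.45 mm sideways and upward while pressing, and the tool's pitch changed by about 0.4°. The picture under load showed it centred within about 0.4 mm sideways; I did not check the height in a picture.
- **Cradle and bench:** the gauge's weight came off the arm at the original height. The last pictures show the gauge lying level in the cradle, the gripper open and clear, and the beaker, tip box and bottle where they were. The highest gauge-to-block force I read was about 9 N, though forces are only reported at the end of each move.

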